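# Try a taper plug gauge in a drill spindle and drift it free

## Task

Try the taper plug gauge in the drill spindle that stands clamped on the bench: take the gauge from the wooden stand and seat it fully home in the spindle's mouth with a twisting push, gently, so that the lightly clamped spindle is not shoved down. Then, with your hand off the gauge, push the drift, thin end first, through the slot in the spindle's side until it has lifted the gauge loose; leave the gauge standing loose in the spindle on the drift, let go, and leave everything else alone.

Things in the scene. Friction and masses are not known exactly. Their poses are not given: they have to be found in the camera images.
- gauge: Taper plug gauge, steel, 0.3 kg, standing upright in one of the stand's 3 holes. Head: thin flat collar (32 mm dia, 6 mm thick) under a straight ribbed handle (22 mm dia, 50 mm long, flat top). Origin on the axis at the collar's underside, z up; handle from z = 6 to 56 mm. Below: taper shank, 21 mm dia at the collar, 11 mm at z = -48, then a round end 10 mm dia down to z = -66 mm
- gauge_handle (a point): Middle of the gauge's handle, on its axis, 31 mm above the collar's underside: the place to grip
- stand: Wooden block 262 x 72 mm, 75 mm high, fixed, 3 holes of 23 mm in a row along its x axis at x = -85, 0 and 85 mm. Origin under its middle on the bench. It holds three taper-shank tools whose collars rest on its top: gauge, lathe centre, drill chuck, in any order
- centre: Lathe centre in the stand, head ending in a sharp point 44 mm above the stand. Bystander
- chuck: Keyless drill chuck in the stand, 35 mm dia, about 60 mm high. Bystander
- clamp: Fixed grey split clamp block on the bench holding a drill spindle nose upright (base plate 150 x 104 x 14 mm, long side along x; block 66 x 70 mm up to z = 50 mm). Origin on the bench under the spindle's axis, z up, x along the spindle's slot
- spindle (a joint): How far (m) the spindle has slipped down in its clamp, 0 at the start. The spindle is a steel cylinder 42 mm dia, top 134 mm over the bench; the clamp is only nipped up: a downward push over about 30 N makes the spindle slip
- spindle_mouth (a point): Centre of the bore's mouth (22 mm dia) in the spindle's top face, 134 mm over the bench. Home: the gauge stops firmly with its collar's underside 2 mm above this point. The taper grips over the last 6 mm: there a straight push sticks (it takes nearly 40 N), but 5 to 20 N suffices while the gauge is turned about its axis, to and fro or one way, 0.4 rad or more per mm it sinks
- spindle_slot (a point): Point on the spindle's axis on the floor of its slot, 58 mm over the bench. The slot is 12.5 mm wide, 24 mm high and runs right through the spindle along this point's x axis (level); the drift may enter from either end. With the gauge home its round end stands 12 mm above this point
- drift: Drift: flat dark steel wedge 180 mm long, 8 mm thick, 0.19 kg, standing on its straight lower edge in the groove of its rest. Origin at the thin end's tip on the lower edge; x points out of the thin end (the drift lies at x < 0), z up. Upper edge 8 mm high at the tip, rising evenly to 22 mm at x = -91, then level to the thick end at x = -180 mm. Tip chamfered to 4 mm thick
- drift_nose (a point): Tip of the drift's thin end on its lower edge (the drift's origin). On the slot floor the drift meets the gauge's end with the tip 20 to 30 mm past the spindle's axis, then lifts it 1 mm per 6.5 mm of travel against 5 to 20 N. The grip ends after some 5 mm of lift; with the tip 65 to 70 mm past the axis the gauge is loose
- drift_grip (a point): Point at x = -142 mm on the drift, 11 mm above its lower edge, clear of the rest: the place to grip, across the 8 mm thickness. Weight centred at x = -100 mm, so the thin end may sag a few mm in a grip here
- driftrest: Low fixed wooden block, 106 x 52 mm, 36 mm high, with a groove 10 mm wide (its floor 26 mm over the bench) in which the drift stands; origin on the bench under the drift's tip, the block reaches from x = -6 to -112 mm, so the drift's thick end overhangs it by 68 mm
- gearmotor: Gear motor, 38 mm high, lying on the bench. Bystander
- sprocket: Aluminium track sprocket, 80 mm dia, lying flat. Bystander
- spanner: Spanner 150 mm long. Bystander
- oiler: White oil bottle, 95 mm high. Bystander
- driver: Screwdriver 170 mm long. Bystander
- offcut: Wood offcut 90 x 45 x 30 mm. Bystander
There are look-alikes about, which are no part of the job. There is more than one size of the drift; the one meant has the size given above.

How it is judged:
By the outcome, as a careful person would: the job done as asked, in the order asked, and still so for the second after the job is handed in, with the robot touching nothing.
It also fails if it takes over 67 s, if anything falls off the work surface, if the arm or the gripper's body presses on something with over 40 N, if the wrist force passes 120 N, or if a joint passes its speed limit or range.

## Robot

A 6-joint arm with a two-finger parallel gripper is mounted at the origin on the work surface. World frame = base frame: x ahead of the robot, y to its left, z up, the work surface at z = 0. Lengths are in m, angles in rad, forces in N, time in s.
With the tool pointing down it reaches from about 0.275 to 0.75 m from the base axis. Payload 10.2 kg.
Tool frame: the origin (TCP) lies at the very end of the fingers, on their centre line; the grasp point (between the pads) lies 19 mm behind it (arm.hold_point_z is the distance from the TCP to the grasp point, in m); z points along the fingers, y is the direction in which the jaws open and shut (so a half turn about z gives the same grasp; the last joint's range is limited). The gripper opens to 88 mm and grips with 3 to 60 N. Pads are 18 mm wide; open, the fingers measure 123 mm over their backs; the gripper's body (75 mm by 187 mm) begins 45 mm behind the grasp point.
Start: joints at [0.992, 0.313, 1.498, -0, 1.331, -0.223], TCP at [0.183, 0.492, 0.212] pointing down, gripper open.
Joint ranges: [-2.94, 2.94], [-0.97, 2.17], [0.19, 2.56], [-1.23, 4.37], [0.02, 3.11], [-2.88, 2.88]. Speed limits (rad/s): [2.39, 2.39, 3.01, 3.14, 3.14, 3.14].

## Interface

Orientations are given as a unit quaternion [w, x, y, z].
In Python, from station import sense, optics, order, arm gives the robot as it stands. The module is installed in compiled form; this text tells all that it offers.
- The arm moves only by the tool play_rows, never from a script. Its argument "increments" is text: rows parted by semicolons, each of 5 numbers parted by spaces: the opening, from 0 (shut) to 1 (fully open), then the shift along the world's x, y, z in cm, then the turn about the world's z in rad. In form: hand x y z yaw; .... A call has 1 to 8 rows; each row is the pose to reach, as a shift and turn from the pose commanded when the call began; what a row does not reach only later rows make up. A row lasts 1/12 s, in which the tool goes at most 41.7 mm and 7.16 degrees, less where a joint would pass 70% of its speed; a pose out of reach is approached as far as the arm can. A call with a gripper value outside its range is refused whole. The fingers move at their own pace and stop on an object; "squeeze" is the grip in N (left out, the last holds). Time passes only in rows, so rows that repeat a pose let the fingers close. It gives the time, the measured TCP pose, the force and the opening at its end, in the units of the state.
- sense(): the state, without advancing time (a new reading comes with each control period).
- optics.capture(name): name is "scene" or "side" or "wrist"; returns (picture, depth): 420x560x3 uint8, blue, green, red; 420x560 float32, m along the optical axis (not along the pixel's ray), 0 where there is no reading.
- optics.camera_params(name): a dict with "vfov" (degrees; the focal length in pixels is half the picture's height over the tangent of half this angle, whatever the lens; pixels are square), "cx", "cy" (the principal point, pixels), "k1" (the pictures are not rectified: a ray, as slopes to the right and down, at radius r is drawn at 1 + k1 r^2 times it, then the intrinsics apply), "R" (3x3) and "t" (3): a world point X has camera coordinates R X + t. Camera axes: x right, y down, z forward; pixel columns grow to the right and rows downward; lengths in m; the calibration is good to about 2 mm. A picture is of the moment at which its call begins: read the wrist's pose just before it. camera_params takes no time and is no camera call; for the wrist camera it gives the pose at the moment of the call.
- order.hand_in(): hands the job in, once; it reports no verdict.
Trained networks look in the newest picture that a camera, given by its name, has taken for a name from the list of things; names that differ only in an ending like _2 or _b are one class to them, and where a whole thing is asked for, a point or a joint stands for the part that bears it (a point fixed in the world has none). Each returns a list of dicts, best first, with "confidence" (0 to 1); they miss things now and then, are a little off and sometimes report something else, mostly with a low value. They report only what shows in the picture. A call takes as long as a camera call. They do not tell look-alikes from the thing itself.
- optics.recognise(camera, query): "extent" ([left, top, width, height] in pixels, round what is visible of it).
- optics.silhouettes(camera, query): "region" (420x560 bool, what is visible of it) and "extent" ([left, top, width, height] in pixels, round what is visible of it).
The state is a dict: "clock": time; "joint_positions": joint angles; "qvel": joint speeds; "tau": joint torques, N m; "ee_pos": TCP position; "tool_rot": TCP orientation; "contact_force": force on the tool from outside, world axes, zero at the start; "ft_torque": the same for the moment, N m; "gripper_width": finger opening in m.
Only numpy, scipy, OpenCV 4.12 (cv2) and the standard library are available. Lean on these libraries where they do the work, as an engineer would, in place of code of your own. Each camera call takes 0.05 s, during which the arm holds its last target.

## Working session

There is one attempt and no reset: what is moved stays moved. The work goes in short steps, Python scripts to look and compute and a tool call to move; the robot and the scene stay as the last step left them, time stands still between calls to the robot, and variables do not carry over. Pictures are saved under pics/ and viewed, and the job is handed in when it is done.

Besides the shell and the picture viewer there is one more tool, called after ">>>" by a JSON object that holds its "method" and its "body". play_rows: Moves the arm, as the interface text tells. Its arguments: {"type":"object","properties":{"increments":{"type":"string"},"squeeze":{"type":"number"}},"required":["increments"]}

```bash
mkdir -p pics; ls
python3 - <<'E'
from station import sense, optics, order, arm
import cv2
print(sense()); print([a for a in dir(arm) if a[0]!='_'])
for n in ("scene","side","wrist"):
    p,d=optics.capture(n); cv2.imwrite(f"pics/{n}0.png",p)
    c=optics.camera_params(n); print(n,c)
E
```

```text
pics
{'clock': 0.0, 'joint_positions': array([ 9.91611931e-01,  3.13449137e-01,  1.49840762e+00,  7.78110468e-07,
        1.33102733e+00, -2.23353923e-01]), 'qvel': array([ 0.00040554, -0.00029562,  0.00125211, -0.0003469 ,  0.00040916,
        0.00024236]), 'tau': array([ 9.46294713e-04, -4.02208757e+01, -2.52275097e+01,  6.95525296e-02,
        3.52451240e-02, -1.28413840e-04]), 'ee_pos': array([0.18272653, 0.49187889, 0.21107263]), 'tool_rot': array([-2.52556574e-04,  1.76978159e-01,  9.84214567e-01, -5.94277672e-04]), 'contact_force': array([ 0.26887694, -0.39302013, -0.77860164]), 'ft_torque': array([-0.02451241,  0.00601765,  0.00758557]), 'gripper_width': 0.08815919997220856}
['Unreachable', 'hold_point_z']
scene {'vfov': 54.469722731554015, 'cx': 276.94023447237873, 'cy': 208.40881649566066, 'k1': -0.06308143577726845, 'R': array([[ 0.683022  ,  0.73023258, -0.01553483],
       [ 0.58654946, -0.56105432, -0.58410425],
       [-0.43524784,  0.38984411, -0.81152997]]), 't': array([-0.34235532, -0.23612545,  1.30578949])}
side {'vfov': 49.65458539380949, 'cx': 278.60680207175693, 'cy': 208.6881526492428, 'k1': -0.11494374849818166, 'R': array([[-0.9588172 , -0.28391441, -0.0078858 ],
       [-0.19629157,  0.6824589 , -0.70407348],
       [ 0.20527834, -0.67352985, -0.71008334]]), 't': array([0.49466161, 0.16967213, 0.97936537])}
wrist {'vfov': 69.66291545995279, 'cx': 284.96558250522264, 'cy': 211.79526106875255, 'k1': -0.05172589763206218, 'R': array([[ 3.47633429e-01,  9.37630417e-01, -4.47484125e-04],
       [ 8.87336871e-01, -3.28832445e-01,  3.23268464e-01],
       [ 3.02959198e-01, -1.12775994e-01, -9.46307191e-01]]), 't': array([-0.52366877, -0.04431977,  0.3913638 ])}
```

View pics/scene0.png

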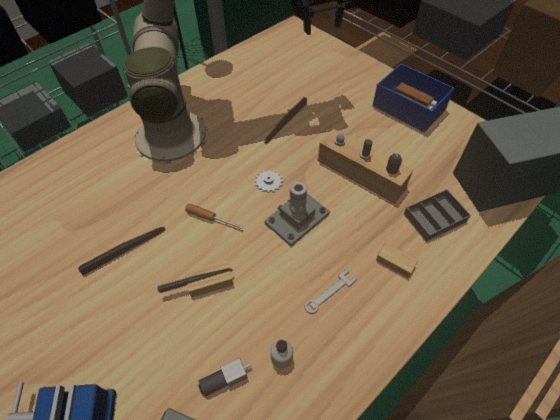

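View pics/side0.png

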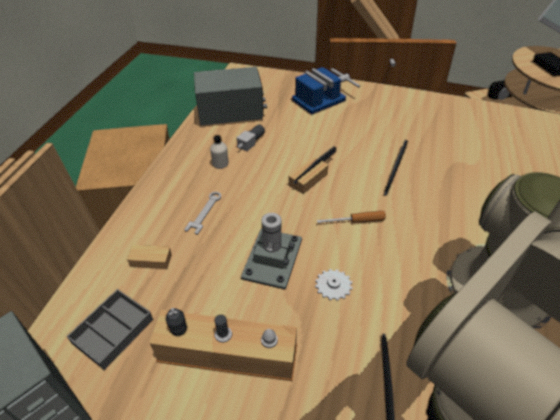

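View pics/wrist0.png

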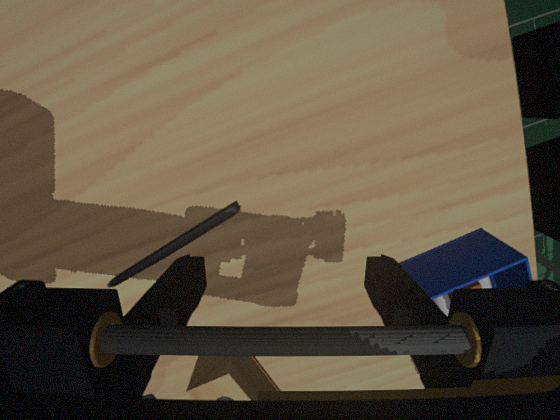

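```bash
cat > h.py <<'E'
from station import sense, optics, order, arm
import cv2, numpy as np
def K(c):
    f=210/np.tan(np.radians(c['vfov']/2)); return np.array([[f,0,c['cx']],[0,f,c['cy']],[0,0,1]])
def D(c): return np.array([c['k1'],0,0,0,0.])
def rays(c):
    u,v=np.meshgrid(np.arange(560.),np.arange(420.))
    p=cv2.undistortPointsIter(np.stack([u,v],-1).reshape(-1,1,2),K(c),D(c),None,None,(3,50,1e-9)).reshape(420,560,2)
    return p
def cloud(c,d):
    p=rays(c); X=np.dstack([p[...,0]*d,p[...,1]*d,d]); return (X-c['t'])@c['R']   # R^T(X-t)
def proj(c,P):
    return cv2.projectPoints(np.asarray(P,float).reshape(-1,1,3),cv2.Rodrigues(c['R'])[0],c['t'],K(c),D(c))[0].reshape(-1,2)
def atz(c,uv,z):
    "pixels -> world at height z"
    p=cv2.undistortPointsIter(np.asarray(uv,float).reshape(-1,1,2),K(c),D(c),None,None,(3,50,1e-9)).reshape(-1,2)
    r=np.c_[p,np.ones(len(p))]@c['R']; o=-c['R'].T@c['t']
    return o+r*((z-o[2])/r[:,2])[:,None]
E
python3 - <<'E'
from h import *
np.set_printoptions(precision=4,suppress=True)
for n in ("scene","side"):
    p,d=optics.capture(n); c=optics.camera_params(n); np.savez(f"{n}.npz",p=p,d=d)
    W=cloud(c,d); np.save(n+"_W.npy",W)
    cv2.imwrite(f"pics/{n}_zoom.png",cv2.resize(p[110:310,130:430] if n=="scene" else p[130:380,130:420],None,fx=2.6,fy=2.4 if 0 else 2.6,interpolation=cv2.INTER_CUBIC)[:600,:800])
    for q in ("gauge","stand","clamp","spindle","drift","driftrest","centre","chuck"):
        for r in optics.silhouettes(n,q)[:4]:
            m=r['region']&(d>0); X=W[m]
            print(n,q,round(r['confidence'],2),r['extent'],m.sum(),np.median(X,0),X.min(0),X.max(0))
E
```

```text
scene gauge 0.57 [359.1, 139.8, 10.5, 18.0] 126 [0.5308 0.3072 0.1044] [0.5142 0.2979 0.078 ] [0.5399 0.3208 0.1352]
scene stand 0.93 [317.9, 127.4, 96.3, 76.4] 3174 [0.5441 0.2916 0.0683] [ 0.3408  0.2569 -0.0037] [0.6628 0.4394 0.1133]
scene clamp 0.63 [264.4, 185.2, 59.6, 59.5] 2082 [0.5251 0.0458 0.0209] [ 0.4357 -0.0131 -0.0023] [0.5637 0.1488 0.1396]
scene spindle 0.58 [286.3, 182.4, 20.0, 34.1] 489 [0.52   0.0543 0.1149] [0.4904 0.0419 0.0501] [0.5323 0.0818 0.1396]
scene drift 0.69 [81.7, 227.1, 80.0, 45.5] 825 [ 0.2738 -0.3494  0.018 ] [ 0.2537 -0.4479 -0.0028] [ 0.2943 -0.2179  0.0332]
scene drift 0.65 [155.2, 269.1, 76.6, 22.8] 473 [ 0.48   -0.2678  0.0418] [ 0.4156 -0.3338 -0.0013] [ 0.5266 -0.1693  0.0528]
scene drift 0.58 [266.1, 96.2, 40.4, 42.6] 343 [0.217  0.3108 0.0197] [0.1889 0.1902 0.0009] [0.2441 0.4194 0.0355]
scene driftrest 0.81 [186.1, 261.7, 46.8, 38.2] 876 [ 0.5083 -0.2231  0.0355] [ 0.4572 -0.2808 -0.0012] [ 0.5453 -0.1682  0.045 ]
scene centre 0.46 [336.0, 132.2, 12.8, 15.5] 110 [0.4462 0.2959 0.0912] [0.4203 0.2865 0.0744] [0.4569 0.3255 0.1181]
scene c
[... 1335 characters left out ...]
.9, 310.0, 24.4, 26.8] 466 [0.6043 0.3389 0.1165] [0.5936 0.3139 0.0729] [0.6472 0.3477 0.1376]
side drift 0.6 [380.9, 139.8, 25.6, 58.0] 257 [ 0.2751 -0.3138  0.0214] [ 0.2553 -0.4366 -0.002 ] [ 0.2939 -0.2115  0.0318]
side centre 0.82 [262.8, 329.6, 18.5, 20.7] 267 [0.4402 0.3118 0.092 ] [0.4277 0.2934 0.0733] [0.4579 0.3214 0.1165]
side centre 0.63 [240.7, 211.5, 61.4, 80.7] 2839 [0.5035 0.0886 0.0223] [ 0.458  -0.0351 -0.0056] [0.5717 0.1452 0.136 ]
side chuck 0.79 [165.2, 307.3, 23.5, 30.6] 487 [0.6047 0.3375 0.1169] [ 0.5936  0.2484 -0.0028] [0.6817 0.3477 0.1376]
side chuck 0.2 [298.7, 146.9, 36.0, 33.1] 207 [ 0.4794 -0.2554  0.0413] [ 0.4478 -0.329   0.0282] [ 0.5155 -0.183   0.0515]
```

View pics/scene_zoom.png

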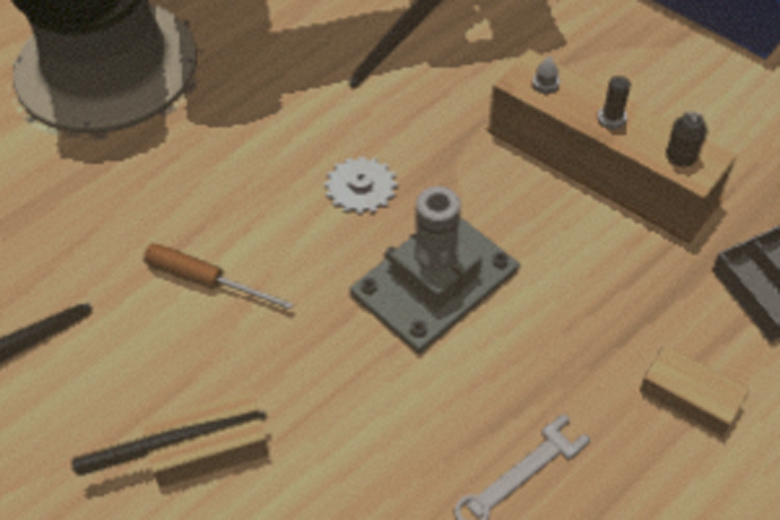

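View pics/side_zoom.png

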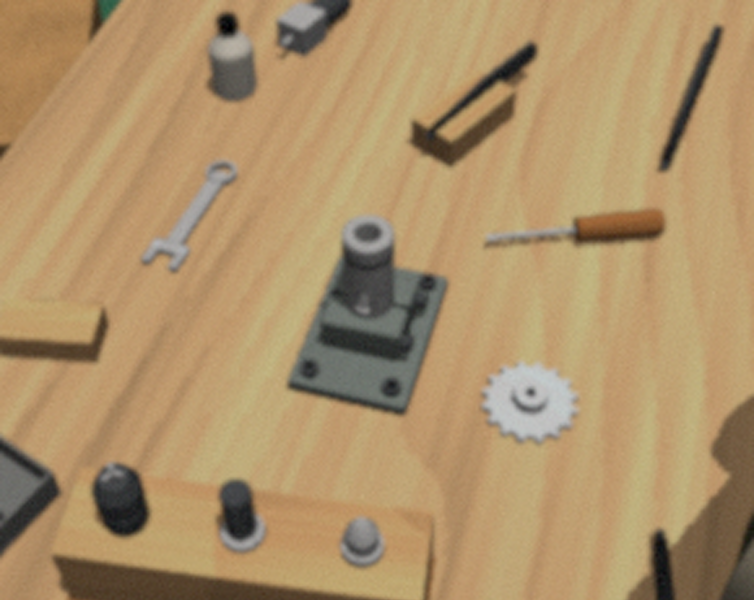

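```bash
cat > m.py <<'E'
from h import *
np.set_printoptions(precision=4,suppress=True)
from scipy.optimize import least_squares
def circ(P,r=None):
    f=lambda q: np.hypot(P[:,0]-q[0],P[:,1]-q[1])-(r if r else q[2])
    s=least_squares(f,[*P[:,:2].mean(0),0.015],loss='soft_l1',f_scale=0.001); return s.x,np.std(s.fun)
for n in ("scene","side"):
    W=np.load(n+"_W.npy").reshape(-1,3)
    x,y,z=W.T
    near=np.hypot(x-.512,y-.065)<.12
    for lo,hi,nm in((.009,.019,'plate'),(.045,.055,'block')):
        P=W[near&(z>lo)&(z<hi)]; r=cv2.minAreaRect((P[:,:2]*1000).astype(np.float32)); print(n,nm,r,len(P),np.median(P[:,2]))
    P=W[(np.hypot(x-.512,y-.065)<.04)&(z>.128)&(z<.142)]; print('top',len(P),P.mean(0),np.median(P[:,2]),cv2.minEnclosingCircle((P[:,:2]*1000).astype(np.float32)))
    P=W[(np.hypot(x-.512,y-.065)<.04)&(z>.06)&(z<.125)]; print('cyl',circ(P,.021))
    P=W[(abs(x-.53)<.2)&(abs(y-.3)<.12)&(z>.07)&(z<.08)]; r=cv2.minAreaRect((P[:,:2]*1000).astype(np.float32)); print('stand',r,np.median(P[:,2]))
    P=W[(np.hypot(x-.53,y-.32)<.03)&(z>.086)&(z<.126)]; print('handle',circ(P,.011),len(P))
    P=W[(np.hypot(x-.53,y-.32)<.03)&(z>.126)]; print('htop',P.mean(0),len(P))
    P=W[(abs(x-.48)<.12)&(abs(y+.25)<.13)&(z>.030)&(z<.039)];r=cv2.minAreaRect((P[:,:2]*1000).astype(np.float32)); print('rest',r)
    P=W[(abs(x-.48)<.12)&(abs(y+.25)<.13)&(z>.040)&(z<.06)]
    l=cv2.fitLine((P[:,:2]*1000).astype(np.float32),cv2.DIST_HUBER,0,.01,.01).ravel(); t=(P[:,:2]*1000-l[2:])@l[:2]
    print('drift',l,t.min(),t.max(),l[2:]+t.min()*l[:2],l[2:]+t.max()*l[:2],len(P))
E
python3 m.py
```

```text
scene plate ((511.7146301269531, 63.40446853637695), (103.96940612792969, 150.83514404296875), 0.10224250704050064) 937 0.014483633094426171
scene block ((510.468505859375, 63.915618896484375), (71.1446762084961, 66.93830871582031), 0.46630892157554626) 315 0.050406862886054705
top 167 [0.5123 0.0622 0.1335] 0.1338482941276003 ((510.99420166015625, 63.41448974609375), 21.87875747680664)
cyl (array([0.5102, 0.0642, 0.015 ]), np.float64(0.003357727832060255))
stand ((525.9747314453125, 314.8875427246094), (265.2465515136719, 79.58164978027344), 8.31057357788086) 0.07572415740296976
handle (array([0.5257, 0.316 , 0.015 ]), np.float64(0.0010605686705403377)) 85
htop [0.5274 0.3138 0.1311] 45
rest ((486.3213806152344, -251.32501220703125), (180.368408203125, 55.08013153076172), 65.89324188232422)
drift [   0.4221    0.9066  476.898  -274.1082] -65.10631676820756 96.71932039983423 [ 449.4187 -333.1312] [ 517.7203 -186.426 ] 277
side plate ((511.0720520019531, 68.5831069946289), (105.18111419677734, 151.49700927734375), 0.47347137331962585) 1175 0.013474795393548114
side block ((511.1836853027344, 69.05485534667969), (70.05734252929688, 67.12491607666016), 1.6875029802322388) 440 0.04936885120338078
top 205 [0.5113 0.0701 0.1329] 0.13321800269600823 ((511.0798034667969, 68.5084457397461), 21.234533309936523)
cyl (array([0.5117, 0.067 , 0.015 ]), np.float64(0.00325118267200679))
stand ((527.56591796875, 317.73675537109375), (263.0412292480469, 74.77555084228516), 8.674304008483887) 0.0745627760204911
handle (array([0.5268, 0.3173, 0.015 ]), np.float64(0.0006342986909835355)) 151
htop [0.5259 0.3187 0.1305] 120
rest ((485.8837890625, -248.16766357421875), (180.6792449951172, 55.424625396728516), 65.65068817138672)
drift [   0.4352    0.9004  475.2136 -267.8184] -65.87408438522175 92.25982062307357 [ 446.5478 -327.1283] [ 515.3614 -184.752 ] 159
```

>>> {"method": "play_rows", "body": {"increments": "0.6 4 -2 1 0.1; 0.6 8 -4 1 0.2; 0.6 12 -6 1 0.3; 0.6 16 -8 1 0.4; 0.6 20 -10 1 0.5; 0.6 24 -12 1 0.5; 0.6 28 -14 0 0.5; 0.6 31 -16 0 0.5", "squeeze": 40}}

```text
clock: 1.72
ee_pos: [0.4797, 0.3398, 0.2122]
tool_rot: [-0.0, -0.072, 0.997, 0.0]
contact_force: [-0.7, -0.1, -0.7]
gripper_width: 0.0528
```

>>> {"method": "play_rows", "body": {"increments": "0.6 3.3 -1.5 0 0; 0.6 3.3 -1.5 0 0; 0.6 3.3 -1.5 0 0"}}

```text
clock: 1.97
ee_pos: [0.5121, 0.325, 0.2119]
tool_rot: [-0.001, -0.071, 0.997, -0.0]
contact_force: [-0.4, -0.1, -0.7]
gripper_width: 0.0528
```

Run:
```python
from h import *
np.set_printoptions(precision=4,suppress=True)
s=sense();print(s['clock'],s['ee_pos'],s['tool_rot'],s['joint_positions'],s['contact_force'])
for n in("wrist","scene"):
    c=optics.camera_params(n);p,d=optics.capture(n);np.savez(n+"1.npz",p=p,d=d,**c)
    cv2.imwrite(f"pics/{n}1.png",p)
W=cloud(optics.camera_params("wrist"),np.load("wrist1.npz")['d']);np.save("wrist1_W.npy",W)
```

```text
1.9667 [0.5121 0.325  0.2119] [-0.0005 -0.0708  0.9975 -0.0001] [ 0.3725  0.4961  1.231   0.0001  1.4155 -1.34  ] [-0.425  -0.1259 -0.6813]
```

View pics/wrist1.png

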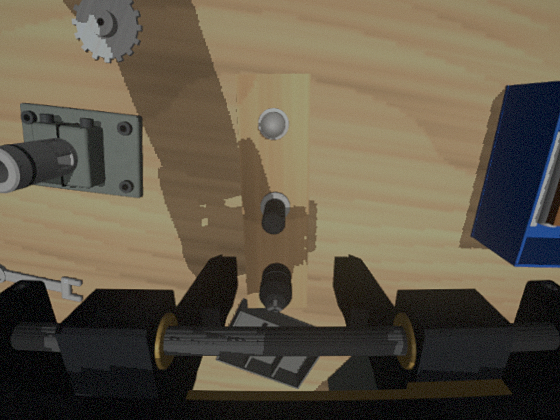

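View pics/scene1.png

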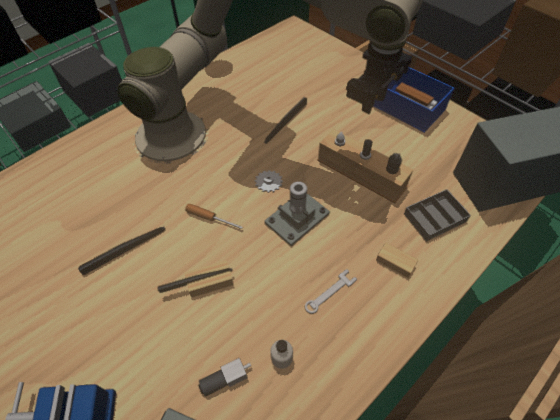

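Run:
```python
from h import *
from m import circ
np.set_printoptions(precision=4,suppress=True)
W=np.load("wrist1_W.npy").reshape(-1,3);x,y,z=W.T
P=W[(np.hypot(x-.526,y-.317)<.03)&(z>.084)&(z<.126)]; print('handle',circ(P,.011),len(P))
P=W[(np.hypot(x-.526,y-.317)<.03)&(z>.126)&(z<.14)]; print('top',P.mean(0),np.median(P[:,2]),cv2.minEnclosingCircle((P[:,:2]*1000).astype(np.float32)),len(P))
P=W[(np.hypot(x-.526,y-.317)<.03)&(z>.076)&(z<.084)]; print('collar',circ(P,.016),P.mean(0),len(P))
P=W[(np.hypot(x-.511,y-.066)<.035)&(z>.130)&(z<.14)]; print('mouth',P.mean(0),cv2.minEnclosingCircle((P[:,:2]*1000).astype(np.float32)),len(P),np.median(P[:,2]))
P=W[(np.hypot(x-.511,y-.066)<.12)&(z>.009)&(z<.019)]; print('plate',cv2.minAreaRect((P[:,:2]*1000).astype(np.float32)))
P=W[(np.hypot(x-.511,y-.066)<.08)&(z>.045)&(z<.055)]; print('block',cv2.minAreaRect((P[:,:2]*1000).astype(np.float32)))
```

```text
scene plate ((511.7146301269531, 63.40446853637695), (103.96940612792969, 150.83514404296875), 0.10224250704050064) 937 0.014483633094426171
scene block ((510.468505859375, 63.915618896484375), (71.1446762084961, 66.93830871582031), 0.46630892157554626) 315 0.050406862886054705
top 167 [0.5123 0.0622 0.1335] 0.1338482941276003 ((510.99420166015625, 63.41448974609375), 21.87875747680664)
cyl (array([0.5102, 0.0642, 0.015 ]), np.float64(0.003357727832060255))
stand ((525.9747314453125, 314.8875427246094), (265.2465515136719, 79.58164978027344), 8.31057357788086) 0.07572415740296976
handle (array([0.5257, 0.316 , 0.015 ]), np.float64(0.0010605686705403377)) 85
htop [0.5274 0.3138 0.1311] 45
rest ((486.3213806152344, -251.32501220703125), (180.368408203125, 55.08013153076172), 65.89324188232422)
drift [   0.4221    0.9066  476.898  -274.1082] -65.10631676820756 96.71932039983423 [ 449.4187 -333.1312] [ 517.7203 -186.426 ] 277
side plate ((511.0720520019531, 68.5831069946289), (105.18111419677734, 151.49700927734375), 0.47347137331962585) 1175 0.013474795393548114
side block ((511.1836853
[... 685 characters left out ...]
5.87408438522175 92.25982062307357 [ 446.5478 -327.1283] [ 515.3614 -184.752 ] 159
handle (array([0.5246, 0.3165, 0.015 ]), np.float64(0.00018253433424395297)) 260
top [0.5232 0.3164 0.1313] 0.13160445499586132 ((524.37109375, 316.813720703125), 11.294953346252441) 456
collar (array([0.525 , 0.3171, 0.015 ]), np.float64(0.005799728362321409)) [0.5199 0.3174 0.0781] 831
mouth [0.5096 0.0798 0.1338] ((509.79144287109375, 69.40512084960938), 20.647932052612305) 652 0.13414674416715533
plate ((510.0412902832031, 67.58595275878906), (105.04139709472656, 151.51499938964844), 0.8280268907546997)
block ((509.854248046875, 67.80593872070312), (70.76387023925781, 66.54066467285156), 1.465286374092102)
```

>>> {"method": "play_rows", "body": {"increments": "0.6 -0.1 0 -3 0; 0.6 -0.1 0 -6 0; 0.6 -0.1 0 -9 0; 0.6 -0.1 0 -11.5 0; 0.6 -0.1 0 -12.3 0; 0.6 -0.1 0 -12.3 0; 0.6 -0.1 0 -12.3 0; 0.6 -0.1 0 -12.3 0"}}

```text
clock: 2.73
ee_pos: [0.5107, 0.3267, 0.0918]
tool_rot: [0.002, -0.072, 0.997, 0.001]
contact_force: [-0.0, -1.3, 0.5]
gripper_width: 0.0523
```

>>> {"method": "play_rows", "body": {"increments": "0.15 0 0 0 0; 0.15 0 0 0 0; 0.15 0 0 0 0; 0.15 0 0 0 0; 0.15 0 0 0 0; 0.15 0 0 0 0", "squeeze": 40}}

```text
clock: 3.23
ee_pos: [0.51, 0.326, 0.0897]
tool_rot: [-0.0, -0.072, 0.997, -0.0]
contact_force: [-1.8, -0.5, 0.5]
gripper_width: 0.0147
```

>>> {"method": "play_rows", "body": {"increments": "0.6 0 0 0 0; 0.6 0 0 0 0; 0.6 0 0 0 0; 0.6 0 0 6 0; 0.6 0 0 9 0; 0.6 0 0 9 0; 0.6 0 0 9 0; 0.6 0 0 9 0"}}

```text
clock: 3.9
ee_pos: [0.51, 0.3259, 0.1791]
tool_rot: [-0.0, -0.072, 0.997, -0.0]
contact_force: [-0.7, 0.3, -1.0]
gripper_width: 0.0528
```

```bash
sed -i 's/^for n in ("scene","side"):$/for n in ():/' m.py
cat > meas_g.py <<'E'
from h import *
from m import circ
import sys
np.set_printoptions(precision=4,suppress=True)
s=sense();print(s['clock'],s['ee_pos'],s['tool_rot'],s['contact_force'],s['gripper_width'])
c=optics.camera_params("wrist");p,d=optics.capture("wrist");np.savez(sys.argv[1]+".npz",p=p,d=d,**c)
cv2.imwrite(f"pics/{sys.argv[1]}.png",p)
W=cloud(c,d).reshape(-1,3);x,y,z=W.T
P=W[(np.hypot(x-.525,y-.317)<.03)&(z>.084)&(z<.126)]; print('handle',circ(P,.011),len(P))
P=W[(np.hypot(x-.525,y-.317)<.03)&(z>.126)&(z<.14)]; print('top',P.mean(0),np.median(P[:,2]),cv2.minEnclosingCircle((P[:,:2]*1000).astype(np.float32)),len(P))
E
python3 meas_g.py w2
```

```text
3.9 [0.51   0.3259 0.1791] [-0.0001 -0.072   0.9974 -0.    ] [-0.6579  0.2712 -1.0119] 0.05284822794298141
handle (array([0.5274, 0.3147, 0.015 ]), np.float64(0.00020716217961598156)) 389
top [0.526  0.3147 0.1307] 0.1309331008550323 ((527.1529541015625, 314.9716796875), 11.29365348815918) 552
```

View pics/w2.png

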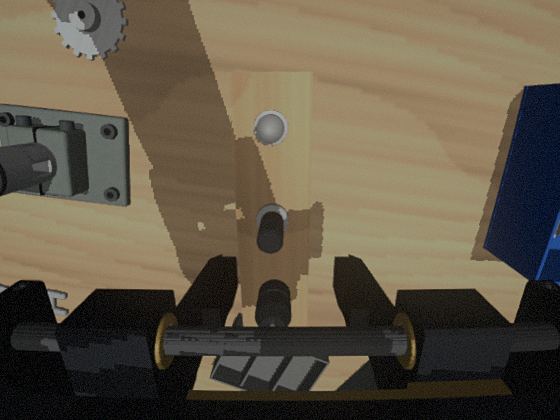

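>>> {"method": "play_rows", "body": {"increments": "0.6 1.7 -1.1 0 0; 0.6 1.7 -1.1 0 0; 0.6 1.7 -1.1 -3 0; 0.6 1.7 -1.1 -6 0; 0.6 1.7 -1.1 -8 0; 0.6 1.7 -1.1 -9.1 0; 0.6 1.7 -1.1 -9.1 0; 0.6 1.7 -1.1 -9.1 0"}}

```text
clock: 4.62
ee_pos: [0.527, 0.3151, 0.0887]
tool_rot: [-0.0, -0.072, 0.997, -0.0]
contact_force: [1.2, 0.1, 0.3]
gripper_width: 0.0534
```

```bash
python3 meas_g.py w3
```

```text
4.6167 [0.527  0.3151 0.0887] [-0.0003 -0.072   0.9974 -0.0001] [1.2416 0.1205 0.3169] 0.05341679975010499
handle (array([0.5273, 0.3152, 0.015 ]), np.float64(0.0067870070569793755)) 1411
top [0.5243 0.3184 0.1315] 0.1310715701613383 ((524.3492431640625, 316.70538330078125), 29.955402374267578) 1882
```

View pics/w3.png

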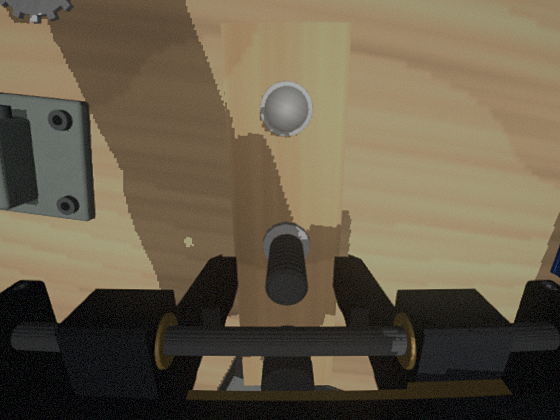

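The gauge handle (287,270) stands midway between the fingers (tips at 220 and 350). Close on it.

>>> {"method": "play_rows", "body": {"increments": "0.1 0 0 0 0; 0.1 0 0 0 0; 0.1 0 0 0 0; 0.1 0 0 0 0; 0.1 0 0 0 0; 0.1 0 0 0 0", "squeeze": 45}}

```text
clock: 5.17
ee_pos: [0.5272, 0.3151, 0.089]
tool_rot: [0.0, -0.072, 0.997, 0.0]
contact_force: [0.8, 0.5, 1.8]
gripper_width: 0.0207
```

```bash
python3 meas_g.py w4
```

```text
5.1667 [0.5272 0.3151 0.089 ] [ 0.0002 -0.072   0.9974  0.0001] [0.8338 0.5107 1.7842] 0.02065791469722365
handle (array([0.5271, 0.3143, 0.015 ]), np.float64(0.004312897846090391)) 1559
top [0.5223 0.3137 0.1322] 0.1313511858621022 ((516.460205078125, 312.8865661621094), 25.154037475585938) 2470
```

>>> {"method": "play_rows", "body": {"increments": "0.1 0 0 2 0; 0.1 0 0 5 0; 0.1 0 0 9 0; 0.1 0 0 12.5 0; 0.1 0 0 15 0; 0.1 0 0 15 0; 0.1 0 0 15 0"}}

```text
clock: 5.8
ee_pos: [0.5271, 0.315, 0.2385]
tool_rot: [0.0, -0.072, 0.997, 0.0]
contact_force: [-0.3, 0.8, -3.9]
gripper_width: 0.0205
```

>>> {"method": "play_rows", "body": {"increments": "0.1 0 -3 0 0; 0.1 -0.5 -6 0 0; 0.1 -1 -9 0 0; 0.1 -1.3 -12 0 0; 0.1 -1.5 -15 0 0; 0.1 -1.6 -17 0 0; 0.1 -1.6 -17 0 0; 0.1 -1.6 -17 0 0"}}

```text
clock: 6.47
ee_pos: [0.5104, 0.1444, 0.2367]
tool_rot: [-0.002, -0.071, 0.997, 0.0]
contact_force: [-0.2, 0.3, -2.2]
gripper_width: 0.0209
```

Run:
```python
from h import *
s=sense();print(s['clock'],s['ee_pos'],s['tool_rot'],s['contact_force'],s['gripper_width'])
for n in("scene","side","wrist"):
    c=optics.camera_params(n);p,d=optics.capture(n);np.savez(n+"5.npz",p=p,d=d,**c)
    cv2.imwrite(f"pics/{n}5.png",p if n=="wrist" else cv2.resize(p[60:260,200:470] if n=="scene" else p[150:350,150:420],None,fx=2.8,fy=2.8,interpolation=cv2.INTER_CUBIC))
```

```text
6.4667 [0.51044195 0.14443762 0.23666027] [-1.78061985e-03 -7.11561429e-02  9.97463588e-01  1.52572359e-04] [-0.15089613  0.28984681 -2.21683011] 0.02092605467581893
```

View pics/scene5.png

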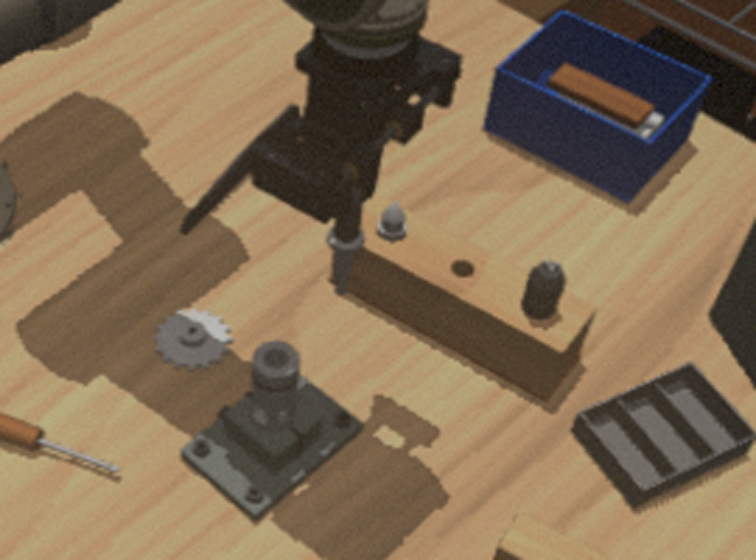

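View pics/side5.png

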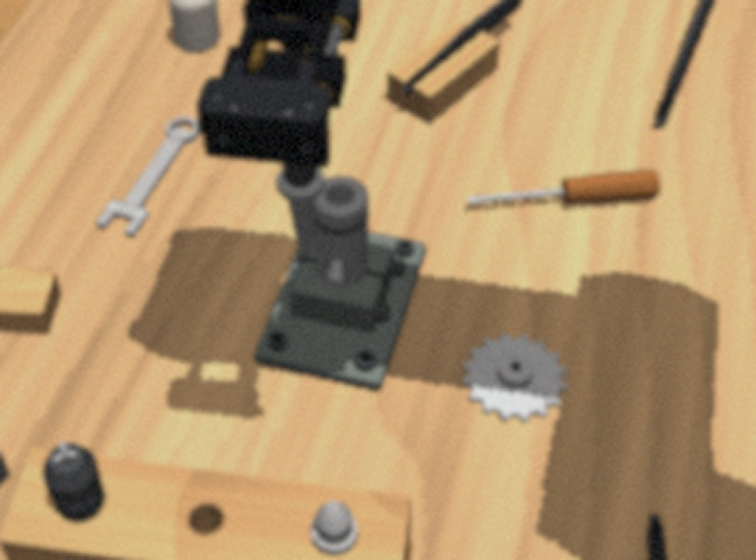

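View pics/wrist5.png

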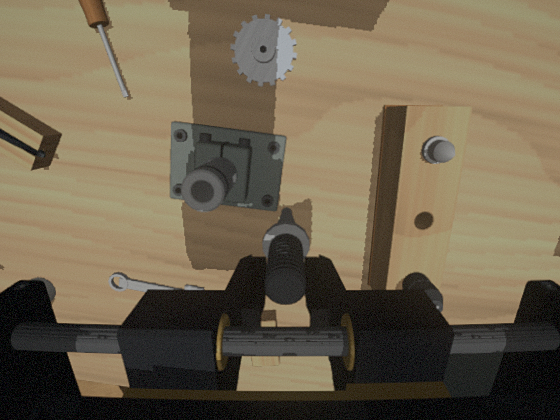

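```bash
cat > rel.py <<'E'
from h import *
from m import circ
import sys
np.set_printoptions(precision=4,suppress=True)
def run(f,M=(.511,.067)):
    N=np.load(f);c=dict(N);d=N['d'];W=cloud(c,d).reshape(-1,3);x,y,z=W.T
    s=sense();e=s['ee_pos'];cam=-c['R'].T@c['t'];print('ee',e,'cam',cam)
    P=W[(np.hypot(x-M[0],y-M[1])<.035)&(z>.130)&(z<.139)]; print('mouth',cv2.minEnclosingCircle((P[:,:2]*1000).astype(np.float32)),len(P),np.median(P[:,2]))
    n=np.hypot(x-e[0],y-e[1])<.03
    zc=e[2]-.0137
    def cone(q,P):
        # q: x,y at collar, tilt
        h=P[:,2]-zc; r=np.where(h>0,.011,np.maximum(.0105-.005*(-h/.048),.005))
        return np.hypot(P[:,0]-q[0]-q[2]*h,P[:,1]-q[1]-q[3]*h)-r
    S=W[n&(((z<zc-.004)&(z>zc-.062)))]
    H=W[n&(z>zc+.009)&(z<zc+.052)&(np.hypot(x-e[0],y-e[1])<.013)]
    for nm,P in(('shank',S),('handle',H),('both',np.r_[S,H])):
        sol=least_squares(cone,[e[0],e[1],0,0],args=(P,),loss='soft_l1',f_scale=.0007); print(nm,len(P),sol.x,np.std(sol.fun))
    C=W[n&(z>zc-.004)&(z<zc+.010)]
    print('collar z hist',np.histogram(C[:,2]-zc,bins=7,range=(-.004,.010))[0])
    # tip
    T=W[n&(z<zc-.055)&(z>zc-.075)];print('tip',len(T),T.mean(0) if len(T) else '',T[:,2].min()-zc if len(T) else '')
from scipy.optimize import least_squares
if __name__=="__main__": run(sys.argv[1])
E
python3 rel.py wrist5.npz
```

```text
ee [0.5107 0.1459 0.2376] cam [0.4266 0.1326 0.4107]
mouth ((510.3645935058594, 65.21541595458984), 21.27385711669922) 1106 0.13381020518966846
shank 168 [ 0.5103  0.1452 -0.0046 -0.0071] 0.00016885491125670938
handle 1171 [ 0.5108  0.145   0.0058 -0.0042] 0.0003092409643379216
both 1339 [ 0.5108  0.1451  0.0068 -0.0068] 0.0003002622878764914
collar z hist [  0   0  30  53 467 187   7]
tip 33 [0.5067 0.1454 0.1649] -0.06338276612350208
```

>>> {"method": "play_rows", "body": {"increments": "0.1 0 -4 0 0; 0.1 0 -7 0 0; 0.1 0 -8 0 0; 0.1 0 -8 0 0; 0.1 0 -8 0 0; 0.1 0 -8 0 0; 0.1 0 -8 0 0"}}

```text
clock: 7.2
ee_pos: [0.511, 0.0663, 0.2385]
tool_rot: [-0.0, -0.073, 0.997, 0.0]
contact_force: [-0.5, 0.5, -1.5]
gripper_width: 0.021
```

```bash
python3 - <<'E'
from h import *
s=sense();print(s['clock'],s['ee_pos'],s['tool_rot'],s['contact_force'],s['gripper_width'])
for n in ("wrist",):
    c=optics.camera_params(n);p,d=optics.capture(n);np.savez(n+"6.npz",p=p,d=d,**c)
    cv2.imwrite(f"pics/{n}6.png",p)
E
python3 rel.py wrist6.npz
```

```text
7.2 [0.51103265 0.0662525  0.23853206] [-1.03287308e-04 -7.28421403e-02  9.97343466e-01  1.48631976e-04] [-0.48819944  0.48669157 -1.48739205] 0.021008529619621304
ee [0.5111 0.0661 0.2386] cam [0.4266 0.053  0.4118]
mouth ((510.3523864746094, 64.59305572509766), 21.057098388671875) 937 0.1338056459554942
shank 167 [ 0.5108  0.0659 -0.0079 -0.0159] 0.000189580062476507
handle 1169 [ 0.5113  0.0659  0.0031 -0.009 ] 0.00033790829189595195
both 1336 [ 0.5113  0.066   0.0035 -0.0121] 0.0003282366724440695
collar z hist [  0   0  25  54 401 254   5]
tip 32 [0.5075 0.0659 0.1657] -0.0638281179102824
```

View pics/wrist6.png

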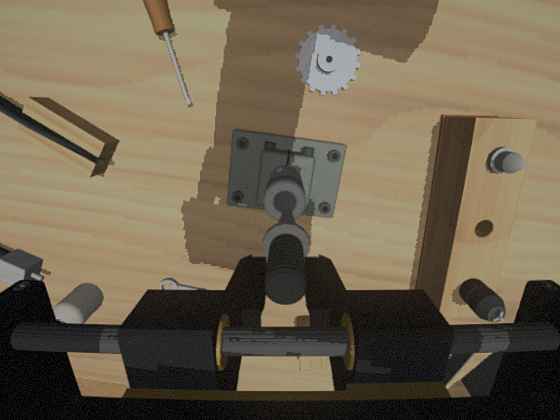

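>>> {"method": "play_rows", "body": {"increments": "0.1 -0.05 -0.1 0 0; 0.1 -0.05 -0.1 -1.5 0; 0.1 -0.05 -0.1 -3 0; 0.1 -0.05 -0.1 -4.5 0; 0.1 -0.05 -0.1 -5.5 0; 0.1 -0.05 -0.1 -6.3 0; 0.1 -0.05 -0.1 -6.3 0; 0.1 -0.05 -0.1 -6.3 0"}}

```text
clock: 7.92
ee_pos: [0.5107, 0.0641, 0.1759]
tool_rot: [0.0, -0.072, 0.997, -0.0]
contact_force: [0.2, 0.2, -2.2]
gripper_width: 0.0205
```

Run:
```python
from h import *
s=sense();print(s['clock'],s['ee_pos'],s['tool_rot'],s['contact_force'],s['ft_torque'],s['joint_positions'])
n="scene"
for n in("scene","side"):
    c=optics.camera_params(n);p,d=optics.capture(n);np.savez(n+"7.npz",p=p,d=d,**c)
    q=proj(c,[[.511,.066,.14]])[0].astype(int)
    cv2.imwrite(f"pics/{n}7.png",cv2.resize(p[q[1]-45:q[1]+45,q[0]-55:q[0]+55],None,fx=6,fy=6,interpolation=cv2.INTER_CUBIC))
```

```text
7.9167 [0.5107349  0.06407023 0.17591645] [ 6.62222771e-05 -7.21292773e-02  9.97395289e-01 -2.08092271e-05] [ 0.1705703   0.17737507 -2.21758267] [ 0.07336432 -0.00845844 -0.05699046] [-1.03103078e-01  3.21084817e-01  1.58295045e+00 -1.89244289e-05
  1.23741972e+00 -1.81827715e+00]
```

View pics/scene7.png

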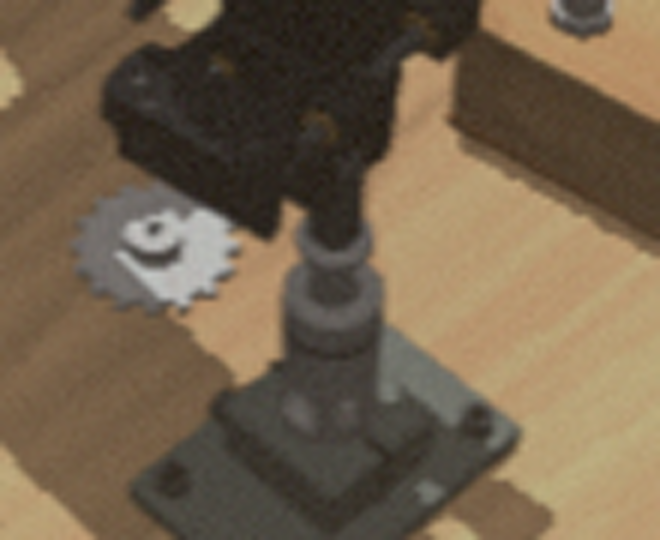

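View pics/side7.png

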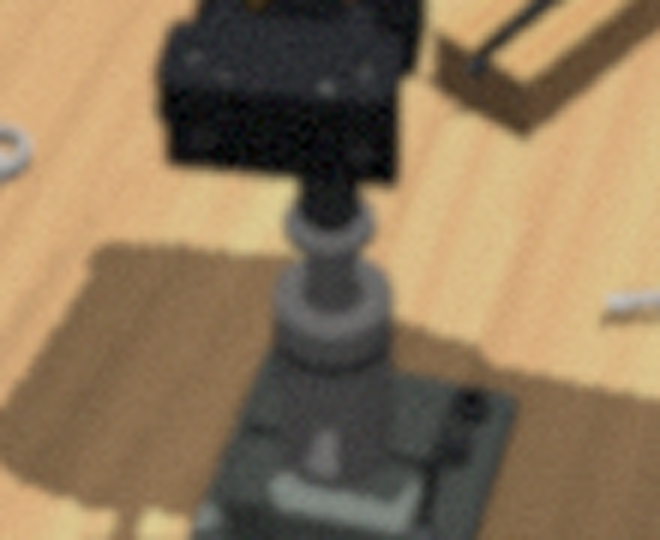

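>>> {"method": "play_rows", "body": {"increments": "0.1 -0.05 0 -0.4 0; 0.1 -0.05 0 -0.8 0; 0.1 -0.05 0 -1.2 0; 0.1 -0.05 0 -1.4 0; 0.1 -0.05 0 -1.5 0; 0.1 -0.05 0 -1.5 0"}}

```text
clock: 8.52
ee_pos: [0.5101, 0.064, 0.1604]
tool_rot: [-0.0, -0.072, 0.997, 0.0]
contact_force: [-0.1, 0.1, -2.0]
gripper_width: 0.0206
```

```bash
cat > s.py <<'E'
from h import *
np.set_printoptions(precision=4,suppress=True)
s=sense();print(s['clock'],s['ee_pos'],'F',s['contact_force'],'T',s['ft_torque'],'w',s['gripper_width'],'q',s['joint_positions'])
E
python3 s.py
```

```text
8.5167 [0.5101 0.064  0.1604] F [-0.0769  0.0793 -1.978 ] T [0.0217 0.0187 0.0117] w 0.020581335176085784 q [-0.1034  0.3353  1.6061  0.      1.2004 -1.8184]
```

>>> {"method": "play_rows", "body": {"increments": "0.1 0 0 -0.03 -0.11; 0.1 0 0 -0.06 -0.22; 0.1 0 0 -0.09 -0.33; 0.1 0 0 -0.12 -0.44; 0.1 0 0 -0.15 -0.55; 0.1 0 0 -0.18 -0.66; 0.1 0 0 -0.21 -0.77; 0.1 0 0 -0.24 -0.88"}}

```text
clock: 9.18
ee_pos: [0.5103, 0.0644, 0.1586]
tool_rot: [0.0, 0.362, 0.932, 0.001]
contact_force: [0.3, 3.2, -1.5]
gripper_width: 0.0204
```

```bash
python3 s.py
```

```text
9.1833 [0.5103 0.0644 0.1586] F [ 0.3383  3.1653 -1.5497] T [ 0.4941 -0.1411  0.0047] w 0.02040651391115593 q [-0.1031  0.3372  1.6087  0.001   1.1948 -0.933 ]
```

>>> {"method": "play_rows", "body": {"increments": "0.1 0 0.04 -0.02 -0.11; 0.1 0 0.05 -0.04 -0.22; 0.1 0 0.05 -0.06 -0.33; 0.1 0 0.05 -0.08 -0.44; 0.1 0 0.05 -0.1 -0.55; 0.1 0 0.05 -0.12 -0.66; 0.1 0 0.05 -0.12 -0.66"}}

```text
clock: 9.77
ee_pos: [0.5103, 0.0648, 0.1573]
tool_rot: [0.0, 0.644, 0.765, 0.0]
contact_force: [0.1, 2.0, -1.7]
gripper_width: 0.0206
```

```bash
python3 s.py
```

```text
9.7667 [0.5103 0.0648 0.1573] F [ 0.0556  1.9757 -1.6585] T [ 0.3565 -0.0481 -0.0395] w 0.020643123659503628 q [-0.1021  0.3387  1.6103  0.0007  1.1921 -0.2736]
```

>>> {"method": "play_rows", "body": {"increments": "0.1 0 0.04 -0.02 -0.11; 0.1 0 0.07 -0.04 -0.22; 0.1 0 0.07 -0.06 -0.33; 0.1 0 0.07 -0.08 -0.44; 0.1 0 0.07 -0.1 -0.55; 0.1 0 0.07 -0.12 -0.66"}}

```text
clock: 10.27
ee_pos: [0.5103, 0.0655, 0.1561]
tool_rot: [-0.0, 0.857, 0.516, 0.0]
contact_force: [0.8, 2.3, -1.8]
gripper_width: 0.0204
```

```bash
python3 s.py
```

```text
10.2667 [0.5103 0.0655 0.1561] F [ 0.8061  2.3368 -1.8075] T [0.4388 0.0878 0.0168] w 0.020406328165872917 q [-0.1008  0.3401  1.6115  0.0007  1.1895  0.3855]
```

>>> {"method": "play_rows", "body": {"increments": "0.1 0 0.04 -0.02 -0.11; 0.1 0 0.06 -0.04 -0.22; 0.1 0 0.06 -0.06 -0.33; 0.1 0 0.06 -0.08 -0.44; 0.1 0 0.06 -0.1 -0.55"}}

```text
clock: 10.68
ee_pos: [0.5106, 0.0661, 0.1554]
tool_rot: [-0.0, 0.965, 0.264, 0.001]
contact_force: [2.3, 2.5, 0.2]
gripper_width: 0.0211
```

```bash
python3 s.py
```

```text
10.6833 [0.5106 0.0661 0.1554] F [2.2633 2.4549 0.1828] T [ 0.5806 -0.0364  0.0668] w 0.021077532738392333 q [-0.0995  0.3411  1.6121  0.0008  1.1869  0.9366]
```

>>> {"method": "play_rows", "body": {"increments": "0.1 0.03 0.03 -0.02 -0.11; 0.1 0.05 0.05 -0.04 -0.22; 0.1 0.05 0.05 -0.06 -0.33; 0.1 0.05 0.05 -0.08 -0.44; 0.1 0.05 0.05 -0.1 -0.55"}}

```text
clock: 11.1
ee_pos: [0.5114, 0.0665, 0.1547]
tool_rot: [-0.0, 1.0, -0.008, 0.001]
contact_force: [2.9, 1.7, 1.4]
gripper_width: 0.0209
```

```bash
python3 s.py
```

```text
11.1 [0.5114 0.0665 0.1547] F [2.9382 1.6606 1.3543] T [ 0.4194 -0.2231  0.0903] w 0.020939260362358117 q [-0.0985  0.3431  1.6113  0.0006  1.1846  1.4877]
```

>>> {"method": "play_rows", "body": {"increments": "0.1 0.03 0.02 -0.02 -0.11; 0.1 0.05 0.03 -0.04 -0.22; 0.1 0.05 0.03 -0.06 -0.33; 0.1 0.05 0.03 -0.08 -0.44; 0.1 0.05 0.03 -0.1 -0.55; 0.1 0.05 0.03 -0.12 -0.66; 0.1 0.05 0.03 -0.14 -0.77"}}

```text
clock: 11.68
ee_pos: [0.5123, 0.0662, 0.1539]
tool_rot: [-0.0, 0.924, -0.383, 0.002]
contact_force: [0.9, -0.6, 6.4]
gripper_width: 0.0204
```

```bash
python3 s.py
```

```text
11.6833 [0.5123 0.0662 0.1539] F [ 0.9047 -0.6441  6.4049] T [-0.2216 -0.0342  0.1317] w 0.02044119531261938 q [-0.0983  0.3451  1.6107 -0.0007  1.1819  2.2583]
```

>>> {"method": "play_rows", "body": {"increments": "0.1 0 0 -0.02 0.11; 0.1 0 0 -0.04 0.22; 0.1 0 0 -0.06 0.33; 0.1 0 0 -0.08 0.44; 0.1 0 0 -0.1 0.55; 0.1 0 0 -0.12 0.66; 0.1 0 0 -0.14 0.77; 0.1 0 0 -0.16 0.88"}}

```text
clock: 12.35
ee_pos: [0.5125, 0.0666, 0.1529]
tool_rot: [0.0, 0.999, 0.052, 0.002]
contact_force: [0.1, 1.6, 9.3]
gripper_width: 0.0208
```

```bash
python3 s.py
```

```text
12.35 [0.5125 0.0666 0.1529] F [0.1371 1.5822 9.3292] T [ 0.462   0.1068 -0.2434] w 0.020781806784254193 q [-0.098   0.3461  1.6121  0.0006  1.1786  1.368 ]
```

>>> {"method": "play_rows", "body": {"increments": "0.1 0 0.02 -0.02 0.11; 0.1 0 0.02 -0.04 0.22; 0.1 0 0.02 -0.06 0.33; 0.1 0 0.02 -0.08 0.44; 0.1 0 0.02 -0.1 0.55; 0.1 0 0.02 -0.12 0.66; 0.1 0 0.02 -0.14 0.77; 0.1 0 0.02 -0.16 0.88", "squeeze": 55}}

```text
clock: 13.02
ee_pos: [0.5119, 0.067, 0.1514]
tool_rot: [0.001, 0.881, 0.473, 0.002]
contact_force: [-3.4, 2.2, 13.4]
gripper_width: 0.0203
```

```bash
python3 s.py
```

```text
13.0167 [0.5119 0.067  0.1514] F [-3.3663  2.226  13.3501] T [ 0.5056  0.8786 -0.2745] w 0.020339226670461372 q [-0.0974  0.3475  1.6144  0.0007  1.1764  0.4884]
```

>>> {"method": "play_rows", "body": {"increments": "0.1 -0.03 0.02 -0.01 0.11; 0.1 -0.05 0.03 -0.02 0.22; 0.1 -0.05 0.03 -0.03 0.33; 0.1 -0.05 0.03 -0.04 0.44; 0.1 -0.05 0.03 -0.05 0.55; 0.1 -0.05 0.03 -0.06 0.66; 0.1 -0.05 0.03 -0.08 0.77; 0.1 -0.05 0.03 -0.1 0.88"}}

```text
clock: 13.68
ee_pos: [0.5111, 0.0668, 0.1501]
tool_rot: [0.001, 0.596, 0.803, 0.0]
contact_force: [-4.2, 0.1, 11.3]
gripper_width: 0.0204
```

```bash
python3 s.py
```

```text
13.6833 [0.5111 0.0668 0.1501] F [-4.2288  0.0694 11.3188] T [-0.239   0.9626 -0.2377] w 0.020408877196084117 q [-0.0973  0.3479  1.6175 -0.0006  1.1739 -0.391 ]
```

>>> {"method": "play_rows", "body": {"increments": "0.1 -0.03 0 -0.01 0.11; 0.1 -0.05 0 -0.02 0.22; 0.1 -0.06 0 -0.03 0.33; 0.1 -0.06 0 -0.04 0.44; 0.1 -0.06 0 -0.05 0.55; 0.1 -0.06 0 -0.05 0.66"}}

```text
clock: 14.18
ee_pos: [0.5108, 0.0664, 0.1498]
tool_rot: [0.002, 0.304, 0.953, -0.0]
contact_force: [-2.9, -2.7, 10.9]
gripper_width: 0.0203
```

```bash
python3 s.py
```

```text
14.1833 [0.5108 0.0664 0.1498] F [-2.9429 -2.733  10.8554] T [-0.7478  0.6422 -0.2942] w 0.020312819358078348 q [-0.0978  0.3472  1.6196 -0.0016  1.1716 -1.0511]
```

>>> {"method": "play_rows", "body": {"increments": "0.1 0 -0.02 -0.01 0.11; 0.1 0 -0.03 -0.02 0.22; 0.1 0 -0.03 -0.03 0.33; 0.1 0 -0.03 -0.04 0.44; 0.1 0 -0.03 -0.05 0.55; 0.1 0 -0.03 -0.06 0.66; 0.1 0 -0.03 -0.06 0.77"}}

```text
clock: 14.77
ee_pos: [0.5115, 0.0658, 0.1497]
tool_rot: [0.002, -0.076, 0.997, -0.001]
contact_force: [-2.3, -2.2, 14.9]
gripper_width: 0.0207
```

```bash
python3 s.py
```

```text
14.7667 [0.5115 0.0658 0.1497] F [-2.297  -2.2191 14.8972] T [-0.7134  0.2573 -0.2857] w 0.02072055245283709 q [-0.0986  0.3473  1.6196 -0.0018  1.1695 -1.8217]
```

>>> {"method": "play_rows", "body": {"increments": "0.1 0 0 -0.01 -0.11; 0.1 0 0 -0.02 -0.22; 0.1 0 0 -0.03 -0.33; 0.1 0 0 -0.03 -0.44; 0.1 0 0 -0.03 -0.55; 0.1 0 0 -0.03 -0.66"}}

```text
clock: 15.27
ee_pos: [0.5113, 0.0662, 0.1497]
tool_rot: [0.003, 0.255, 0.967, -0.0]
contact_force: [-3.2, -1.8, 16.6]
gripper_width: 0.0207
```

```bash
python3 s.py
python3 - <<'E'
from h import *
for n in("wrist","scene","side"):
    c=optics.camera_params(n);p,d=optics.capture(n);np.savez(n+"8.npz",p=p,d=d,**c)
    W=cloud(c,d); 
    M=(.5113,.066)
    r=np.hypot(W[...,0]-M[0],W[...,1]-M[1])
    A=W[(r>.0165)&(r<.0215)&(W[...,2]>.125)&(W[...,2]<.150)][:,2]; B=W[(r>.0115)&(r<.016)&(W[...,2]>.136)&(W[...,2]<.150)][:,2]
    print(n,len(A),np.median(A),np.histogram(A,8),len(B),np.median(B),np.histogram(B,7))
    q=proj(c,[[.511,.066,.14]])[0].astype(int)
    cv2.imwrite(f"pics/{n}8.png",cv2.resize(p[q[1]-45:q[1]+45,q[0]-55:q[0]+55],None,fx=6,fy=6,interpolation=cv2.INTER_CUBIC) if n!="wrist" else p)
E
```

```text
15.2667 [0.5113 0.0662 0.1497] F [-3.2451 -1.8462 16.618 ] T [-0.441   0.6949  0.277 ] w 0.020673938767661965 q [-0.0981  0.3472  1.6198 -0.0015  1.1697 -1.1517]
wrist 828 0.13366193734385148 (array([ 31,  34,  48, 352, 330,   5,  10,  18]), array([0.12503983, 0.12723344, 0.12942704, 0.13162065, 0.13381426,
       0.13600787, 0.13820147, 0.14039508, 0.14258869])) 544 0.14196594660525114 (array([ 22,  22, 218, 261,   0,   5,  16]), array([0.13612284, 0.13806153, 0.14000021, 0.1419389 , 0.14387759,
       0.14581627, 0.14775496, 0.14969364]))
scene 69 0.13438758431965342 (array([ 5,  4,  8, 16, 22,  4,  5,  5]), array([0.12505889, 0.12737784, 0.12969678, 0.13201573, 0.13433468,
       0.13665362, 0.13897257, 0.14129152, 0.14361046])) 32 0.14288085906235615 (array([ 3,  4,  4, 14,  2,  3,  2]), array([0.13633353, 0.13824723, 0.14016094, 0.14207465, 0.14398835,
       0.14590206, 0.14781577, 0.14972947]))
side 96 0.13301165894702213 (array([ 8,  8, 17, 37, 11,  3,  5,  7]), array([0.12530018, 0.1275786 , 0.12985701, 0.13213543, 0.13441385,
       0.13669227, 0.13897069, 0.14124911, 0.14352753])) 54 0.14164763127340288 (array([ 2,  7, 19, 18,  2,  2,  4]), array([0.13609671, 0.13797605, 0.1398554 , 0.14173475, 0.14361409,
       0.14549344, 0.14737278, 0.14925213]))
```

View pics/side8.png

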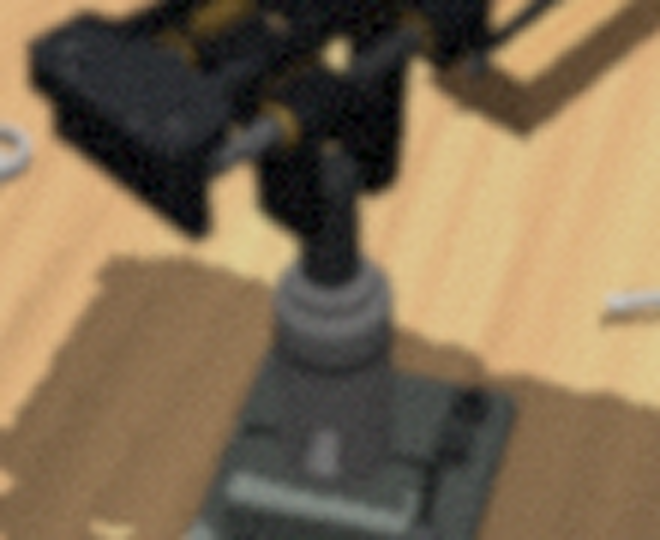

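View pics/wrist8.png

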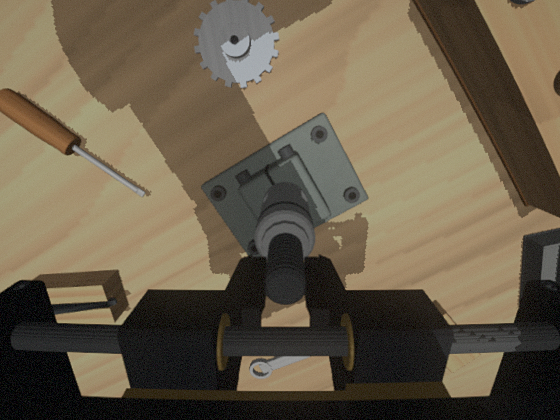

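>>> {"method": "play_rows", "body": {"increments": "0.1 0 0 -0.02 -0.11; 0.1 0 0 -0.04 -0.22; 0.1 0 0 -0.05 -0.33; 0.1 0 0 -0.05 -0.44; 0.1 0 0 -0.05 -0.55; 0.1 0 0 -0.05 -0.66; 0.1 0 0 -0.05 -0.77; 0.1 0 0 -0.05 -0.88"}}

```text
clock: 16.08
ee_pos: [0.5117, 0.0666, 0.1496]
tool_rot: [0.003, 0.643, 0.766, 0.002]
contact_force: [-1.8, 0.9, 18.8]
gripper_width: 0.0206
```

```bash
python3 s.py
```

```text
16.0833 [0.5117 0.0666 0.1496] F [-1.7503  0.9193 18.7542] T [0.054  0.5974 0.2816] w 0.020622614239860608 q [-0.0977  0.3474  1.6198 -0.0003  1.1682 -0.2718]
```

>>> {"method": "play_rows", "body": {"increments": "0.1 0 0 0.15 0; 0.1 0 0 0.25 0; 0.6 0 0 0.25 0; 0.6 0 0 0.25 0; 0.6 0 0 0.25 0; 0.6 0 0 0.25 0; 0.6 0 0 3 0; 0.6 0 0 6 0", "squeeze": 30}}

```text
clock: 16.75
ee_pos: [0.5089, 0.0669, 0.2056]
tool_rot: [-0.002, 0.642, 0.766, -0.001]
contact_force: [-0.0, 0.1, 0.7]
gripper_width: 0.0528
```

>>> {"method": "play_rows", "body": {"increments": "0.6 0 0 3 0; 0.6 0 -3 3 -0.12; 0.6 -0.5 -7 3 -0.24; 0.6 -1 -11 3 -0.36; 0.6 -1.5 -15 2 -0.48; 0.6 -2 -19 2 -0.6; 0.6 -2.5 -23 2 -0.6; 0.6 -3 -26 2 -0.6"}}

```text
clock: 17.42
ee_pos: [0.4791, -0.1959, 0.2261]
tool_rot: [-0.0, 0.841, 0.542, -0.0]
contact_force: [1.5, 0.1, 0.1]
gripper_width: 0.0529
```

Run:
```python
from h import *
np.set_printoptions(precision=4,suppress=True)
s=sense();print(s['clock'],s['ee_pos'],s['tool_rot'],s['contact_force'],s['joint_positions'])
for n in("scene","side","wrist"):
    c=optics.camera_params(n);p,d=optics.capture(n);np.savez(n+"9.npz",p=p,d=d,**c)
    W=cloud(c,d); 
    if n!="wrist":
        M=(.5113,.066)
        r=np.hypot(W[...,0]-M[0],W[...,1]-M[1])
        A=W[(r>.0165)&(r<.0215)&(W[...,2]>.128)&(W[...,2]<.138)][:,2]; B=W[(r>.0115)&(r<.016)&(W[...,2]>.138)&(W[...,2]<.147)][:,2]
        C=W[(r<.010)&(W[...,2]>.186)&(W[...,2]<.2)]
        print(n,len(A),np.median(A),len(B),np.median(B),len(C),np.median(C,0))
    q=proj(c,[[.511,.066,.14]])[0].astype(int)
    cv2.imwrite(f"pics/{n}9.png",cv2.resize(p[q[1]-45:q[1]+45,q[0]-55:q[0]+55],None,fx=6,fy=6,interpolation=cv2.INTER_CUBIC) if n!="wrist" else p)
```

```text
17.4167 [ 0.4791 -0.1959  0.2261] [-0.0002  0.8406  0.5416 -0.0003] [1.4747 0.1284 0.1142] [-0.6146  0.2865  1.495  -0.0004  1.3608 -0.1883]
scene 54 0.13374910945071478 35 0.142126845250585 39 [0.5121 0.0648 0.1927]
side 80 0.13278540651787507 49 0.141405104665057 58 [0.5107 0.0679 0.1912]
```

View pics/scene9.png

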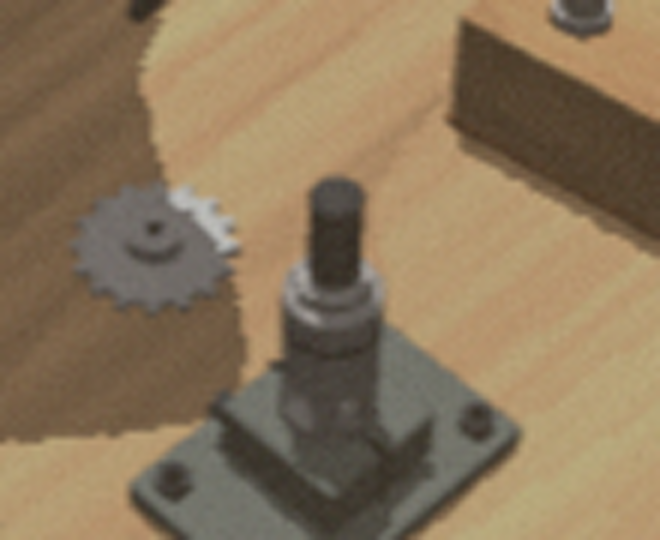

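View pics/wrist9.png

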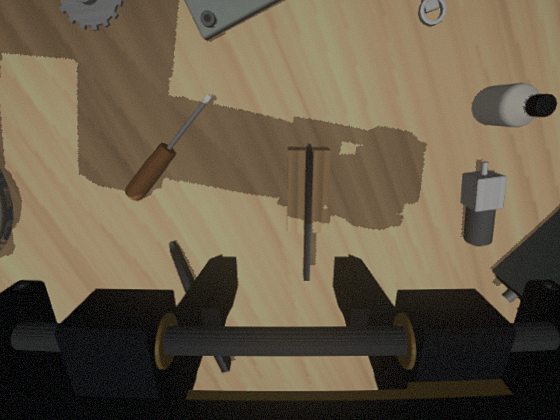

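```bash
cat > dr.py <<'E'
from h import *
import sys
np.set_printoptions(precision=4,suppress=True)
N=np.load(sys.argv[1]);c=dict(N);W=cloud(c,N['d']).reshape(-1,3);x,y,z=W.T
e=sense()['ee_pos']
P=W[(abs(x-.48)<.1)&(abs(y+.25)<.13)&(z>.0405)&(z<.06)]
l=cv2.fitLine((P[:,:2]*1000).astype(np.float32),cv2.DIST_HUBER,0,.01,.01).ravel();l*=np.sign(l[1]) if 0 else 1
u=l[:2]*np.sign(l[1]);o=l[2:]
t=(P[:,:2]*1000-o)@u;n=(P[:,:2]*1000-o)@np.array([-u[1],u[0]])
print('dir deg',np.degrees(np.arctan2(u[1],u[0])),'thick end',o+t.min()*u,'n',len(P),'lat pct',np.percentile(n,[2,50,98]))
# profile
k=(abs((W[:,:2]*1000-o)@np.array([-u[1],u[0]]))<3.5)&(z>.028); tt=(W[k,:2]*1000-o)@u
for a in np.arange(t.min(),t.min()+200,12): 
    q=z[k][(tt>=a)&(tt<a+12)]
    if len(q): print(round(a-t.min()),len(q),np.median(q),end=' | ')
g=o+(t.min()+38)*u; tip=o+(t.min()+180)*u
print('\ngrip',g,'tip',tip)
T=W[(abs(x-.48)<.12)&(abs(y+.25)<.13)&(z>.030)&(z<.039)];r=cv2.minAreaRect((T[:,:2]*1000).astype(np.float32)); print('rest',r)
E
python3 s.py; python3 dr.py wrist9.npz
```

```text
17.5667 [ 0.4794 -0.1948  0.2259] F [-0.037   0.6782  0.3928] T [-0.0016  0.1028  0.0024] w 0.05310865883479006 q [-0.6126  0.2864  1.4954 -0.0001  1.3608 -0.1849]
dir deg 65.2772 thick end [ 447.9347 -330.4081] n 674 lat pct [-4.0348 -0.0046  3.7994]
0 38 0.04776955874904741 | 12 39 0.04794417245299219 | 24 45 0.04803906261955271 | 36 50 0.04804484838792539 | 48 43 0.048037549818484265 | 60 46 0.04789240155245668 | 72 52 0.048086514479597 | 84 53 0.04747983442659546 | 96 59 0.045920626085685756 | 108 56 0.04405117937445424 | 120 291 0.27234129860474954 | 132 1170 0.28034306287491007 | 144 712 0.34469088227158606 | 156 1107 0.3345479196218614 | 168 48 0.03456907184017563 | 
grip [ 463.8274 -295.8912] tip [ 523.2159 -166.9066]
rest ((491.595458984375, -236.92715454101562), (150.06207275390625, 51.98542022705078), 65.57748413085938)
```

Run:
```python
from h import *
N=np.load("wrist9.npz");w=-N['R'].T@N['t'];print(w)
for n in("scene","side"):
    M=np.load(n+"9.npz");c=dict(M);p=M['p'].copy();q=proj(c,[w,sense()['ee_pos']]);print(q)
    big=cv2.resize(p,None,fx=4,fy=4,interpolation=cv2.INTER_CUBIC)
    cv2.circle(big,tuple((q[0]*4).astype(int)),6,(0,0,255),2);cv2.circle(big,tuple((q[1]*4).astype(int)),6,(0,255,0),2)
    x,y=(q[0]*4).astype(int);cv2.imwrite(f"pics/{n}cam.png",big[max(0,y-300):y+300,max(0,x-400):x+400])
```

```text
[ 0.51329468 -0.12104789  0.39898264]
[[227.52176155 151.07541096]
 [198.89019266 219.27125942]]
[[295.72050342  59.1983977 ]
 [316.71560988 115.53296714]]
```

View pics/scenecam.png

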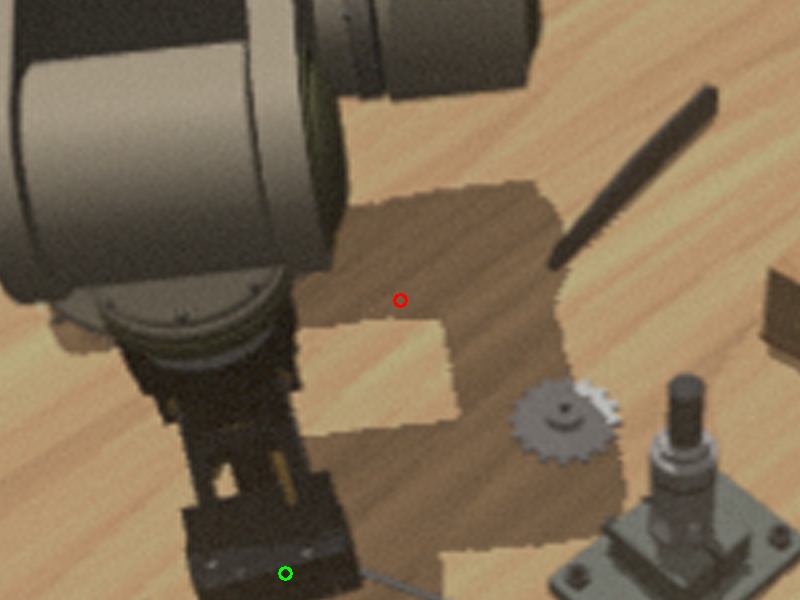

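View pics/sidecam.png

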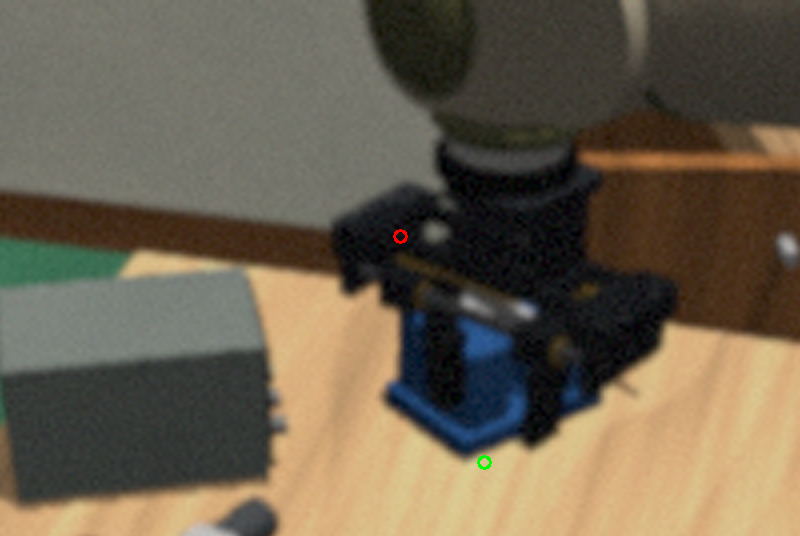

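>>> {"method": "play_rows", "body": {"increments": "0.6 -0.5 -3.5 0 0; 0.6 -1 -7 -2 0; 0.6 -1.5 -10.1 -6 0; 0.6 -1.5 -10.1 -10 0; 0.6 -1.5 -10.1 -14 0; 0.6 -1.5 -10.1 -15 0; 0.6 -1.5 -10.1 -15 0; 0.6 -1.5 -10.1 -15 0"}}

```text
clock: 18.23
ee_pos: [0.4655, -0.2934, 0.0767]
tool_rot: [-0.0, 0.84, 0.543, 0.0]
contact_force: [-0.0, 0.4, 0.4]
gripper_width: 0.0525
```

```bash
python3 s.py
python3 - <<'E'
from h import *
n="wrist"
c=optics.camera_params(n);p,d=optics.capture(n);np.savez(n+"10.npz",p=p,d=d,**c);cv2.imwrite("pics/wrist10.png",p)
E
python3 dr.py wrist10.npz
```

```text
18.2333 [ 0.4655 -0.2934  0.0767] F [-0.02    0.3668  0.3976] T [-0.0469  0.0697  0.0594] w 0.05250794088534966 q [-0.7754  0.5082  1.5879  0.0001  1.046  -0.352 ]
dir deg 65.24993 thick end [ 447.3911 -332.1096] n 2219 lat pct [-3.8802 -0.0067  3.8599]
0 102 0.04775816810462789 | 12 127 0.04799175840516099 | 24 133 0.048057653217532116 | 36 149 0.048036586867688365 | 48 402 0.1943474997328709 | 60 1609 0.1856683947845984 | 72 170 0.04795651297234686 | 84 192 0.04771211492072845 | 96 208 0.046062050750348915 | 108 204 0.044226608021636964 | 120 1104 0.24992066018136608 | 132 196 0.04071047752046689 | 144 220 0.03870044472308652 | 156 215 0.036904803775633245 | 168 181 0.03491280219753385 | 
grip [ 463.3002 -297.6002] tip [ 522.75   -168.6439]
rest ((499.0859375, -220.1219482421875), (112.8312759399414, 52.21323013305664), 64.97740173339844)
```

View pics/wrist10.png

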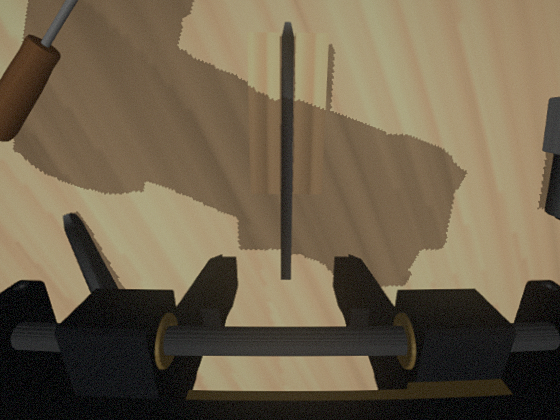

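>>> {"method": "play_rows", "body": {"increments": "0.6 -0.2 -0.4 -2 -0.01; 0.6 -0.2 -0.4 -4 -0.01; 0.6 -0.2 -0.4 -5.2 -0.01; 0.6 -0.2 -0.4 -5.2 -0.01; 0.6 -0.2 -0.4 -5.2 -0.01"}}

```text
clock: 18.7
ee_pos: [0.4638, -0.2984, 0.0259]
tool_rot: [0.001, 0.843, 0.538, 0.0]
contact_force: [-0.2, 0.3, 0.9]
gripper_width: 0.0529
```

>>> {"method": "play_rows", "body": {"increments": "0 0 0 0 0; 0 0 0 0 0; 0 0 0 0 0; 0 0 0 0 0; 0 0 0 0 0; 0 0 0 0 0; 0 0 0 0 0; 0 0 0 0 0", "squeeze": 55}}

```text
clock: 19.37
ee_pos: [0.463, -0.2982, 0.0244]
tool_rot: [-0.0, 0.843, 0.538, -0.0]
contact_force: [-0.9, 0.2, -0.0]
gripper_width: 0.002
```

```bash
python3 s.py
```

```text
19.3667 [ 0.463  -0.2982  0.0244] F [-0.9177  0.2355 -0.0303] T [-0.0728  0.1188 -0.0114] w 0.0020265504241434086 q [-0.785   0.5845  1.6241 -0.      0.9331 -0.35  ]
```

```bash
python3 - <<'E'
from h import *
for n in ("wrist","side"):
    c=optics.camera_params(n);p,d=optics.capture(n);np.savez(n+"11.npz",p=p,d=d,**c);cv2.imwrite(f"pics/{n}11.png",p if n=="wrist" else cv2.resize(p[100:240,230:420],None,fx=4,fy=4,interpolation=cv2.INTER_CUBIC))
E
python3 dr.py wrist11.npz
```

```text
dir deg 64.846275 thick end [ 446.9084 -331.7622] n 3506 lat pct [-7.8698 -0.0006  8.1037]
0 56 0.04796154447943328 | 12 68 0.048096150335845855 | 24 95 0.04837307050203746 | 36 930 0.07702360592578605 | 48 1385 0.14340502906125016 | 60 850 0.13016146516111554 | 72 320 0.04812378818966097 | 84 335 0.04774369910920024 | 96 349 0.046037184558182696 | 108 362 0.044321072653020266 | 120 1357 0.19757877166795798 | 132 395 0.04068221746511149 | 144 394 0.038742659211159144 | 156 410 0.0370255900458339 | 168 69 0.035995128236929595 | 
grip [ 463.0602 -297.3657] tip [ 523.4171 -168.8315]
rest ((497.3439636230469, -224.35546875), (103.40869903564453, 52.52558135986328), 65.45307159423828)
```

View pics/wrist11.png

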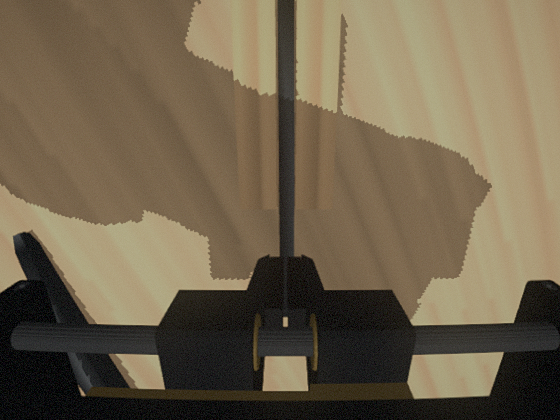

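View pics/side11.png

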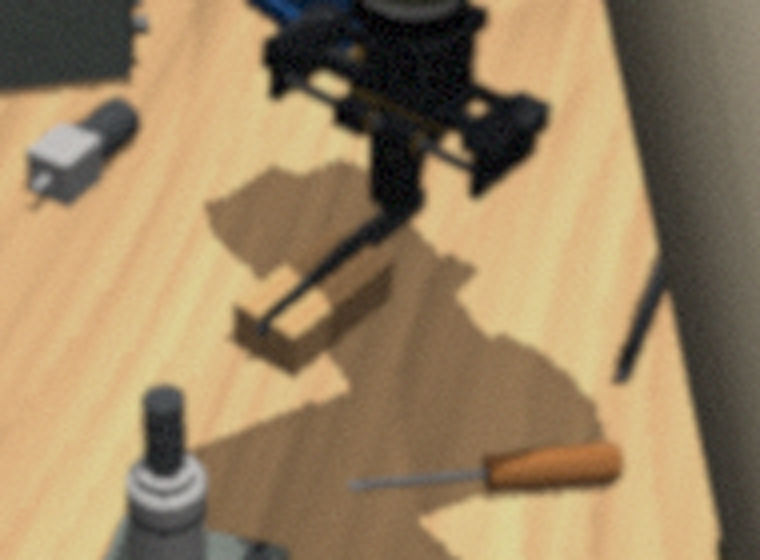

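>>> {"method": "play_rows", "body": {"increments": "0 0 0 0.5 0; 0 0 0 1.2 0; 0 0 0 1.2 0; 0 0 0 1.2 0"}}

```text
clock: 19.8
ee_pos: [0.4633, -0.2985, 0.037]
tool_rot: [0.001, 0.843, 0.538, 0.0]
contact_force: [-0.8, 0.3, -0.2]
gripper_width: 0.0006
```

```bash
python3 s.py
python3 - <<'E'
from h import *
for n in ("wrist","side"):
    c=optics.camera_params(n);p,d=optics.capture(n);np.savez(n+"12.npz",p=p,d=d,**c);cv2.imwrite(f"pics/{n}12.png",p if n=="wrist" else cv2.resize(p[100:240,230:420],None,fx=4,fy=4,interpolation=cv2.INTER_CUBIC))
E
python3 dr.py wrist12.npz
```

```text
19.8 [ 0.4633 -0.2985  0.037 ] F [-0.8412  0.3192 -0.1632] T [-0.0457  0.1299  0.0164] w 0.0005510118273881364 q [-0.785   0.5652  1.6165  0.      0.9587 -0.35  ]
dir deg 65.18154 thick end [ 462.7433 -298.9147] n 2667 lat pct [-3.8499 -0.003   3.7679]
0 1250 0.08907310134688443 | 12 1428 0.1561397558825193 | 24 754 0.1425600701125411 | 36 268 0.048053516087387414 | 48 295 0.04771925725806781 | 60 298 0.046033529947883026 | 72 1269 0.21020291353030676 | 84 313 0.042333484065985014 | 96 320 0.04045214009002624 | 108 324 0.03866699451942572 | 120 347 0.03688608236931707 | 132 158 0.0354593034207671 | 
grip [ 478.6936 -264.4243] tip [ 538.2973 -135.5391]
rest ((498.0291442871094, -222.19195556640625), (107.14767456054688, 52.45738220214844), 64.93685150146484)
```

View pics/side12.png

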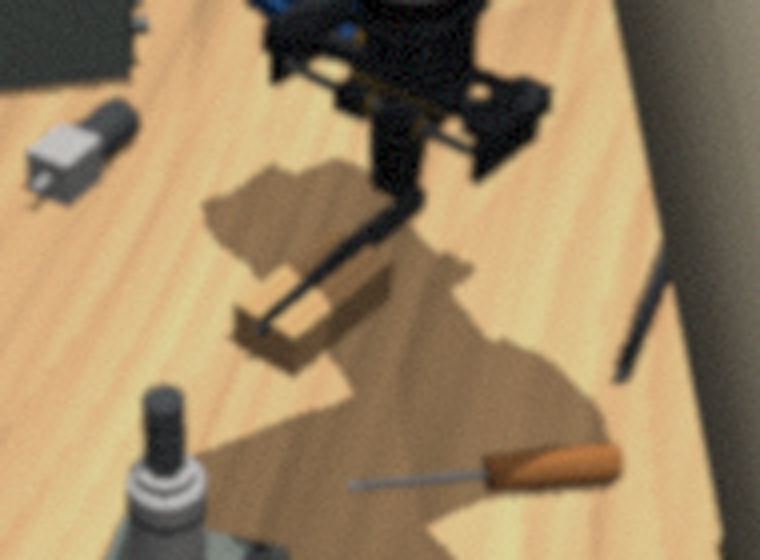

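Run:
```python
from h import *
a=[]
for k in("11","12"):
    p=np.load(f"wrist{k}.npz")['p'][235:385,200:370]
    p=cv2.convertScaleAbs(p,alpha=2.5,beta=15)
    a.append(cv2.resize(p,None,fx=2.3,fy=3.4,interpolation=cv2.INTER_CUBIC))
cv2.imwrite("pics/z1112.png",np.hstack(a))
d=np.load("wrist11.npz")['d']
for r in (262,280,290,300,310,320,326):print(r,d[r,265:306:3])
c=dict(np.load("wrist11.npz"));print(proj(c,[[.463,-.2982,.0244],[.463,-.2982,.0434],[.463,-.2982,.048],[.447,-.332,.048],[.447,-.332,.026]]))
```

```text
262 [0.15273276 0.15347382 0.15709275 0.15602228 0.15543269 0.15635735
 0.1677537  0.1670514  0.15611017 0.1567214  0.15672861 0.15733778
 0.1553531  0.15385956]
280 [0.13774456 0.14015034 0.13993958 0.14076072 0.14024346 0.14054988
 0.17152035 0.17127475 0.14102219 0.14090192 0.14123915 0.14031194
 0.14056051 0.13941078]
290 [0.13119937 0.13283384 0.13155304 0.13179062 0.13193828 0.13968968
 0.17358698 0.1733485  0.1405069  0.13321555 0.13200371 0.13201469
 0.13375877 0.13352494]
300 [0.12319212 0.12573677 0.12553532 0.12641439 0.12560488 0.12632975
 0.175292   0.17569187 0.1250117  0.1259061  0.1255046  0.12522517
 0.12548137 0.12445299]
310 [0.12101735 0.12063172 0.12049361 0.11933199 0.11981051 0.12094256
 0.17807452 0.17841156 0.12025484 0.12049899 0.12015144 0.11945906
 0.12108892 0.12094784]
320 [0.12190258 0.12208443 0.12247298 0.1220602  0.12138171 0.1214244
 0.23772004 0.23829329 0.1208946  0.1224568  0.12146401 0.12189326
 0.1219361  0.12201881]
326 [0.08415177 0.08487714 0.08507163 0.08506686 0.08543199 0.08371585
 0.08464022 0.08365288 0.08344605 0.08412564 0.08524566 0.08466889
 0.08504696 0.08444558]
[[285.53261349 247.90290419]
 [285.60741677 262.32106453]
 [285.62788339 266.26901535]
 [285.09295544 321.16003545]
 [285.06399761 299.49977221]]
```

View pics/z1112.png

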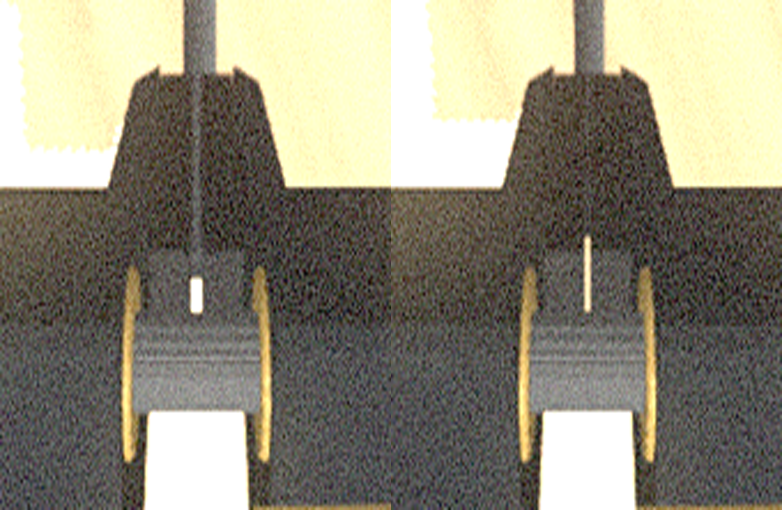

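Run:
```python
from h import *
np.set_printoptions(precision=4,suppress=True)
for k in("11","12","3"):
    N=np.load("w3.npz" if k=="3" else f"wrist{k}.npz");c=dict(N);W=cloud(c,N['d'])
    print(k)
    for r in (256,258,260,262,266,270,280,290,300,310,320): print(r,W[r,276 if k!="3" else 225],W[r,296 if k!="3" else 345])
```

```text
11
256 [ 0.4492 -0.3117  0.0002] [ 0.4623 -0.318   0.    ]
258 [ 0.4617 -0.2888  0.0533] [ 0.4714 -0.2931  0.0538]
260 [ 0.4618 -0.2886  0.0561] [ 0.4713 -0.2931  0.0559]
262 [ 0.4618 -0.2889  0.0577] [ 0.4712 -0.2932  0.0579]
266 [ 0.4618 -0.289   0.0618] [ 0.4711 -0.2932  0.0621]
270 [ 0.4621 -0.2888  0.0664] [ 0.471  -0.2929  0.0664]
280 [ 0.4623 -0.289   0.0755] [ 0.4704 -0.2935  0.0744]
290 [ 0.4618 -0.2903  0.0816] [ 0.4703 -0.293   0.0833]
300 [ 0.4626 -0.2892  0.0909] [ 0.4701 -0.2929  0.0906]
310 [ 0.4623 -0.2901  0.0964] [ 0.4695 -0.2938  0.096 ]
320 [ 0.4606 -0.2939  0.0973] [ 0.4675 -0.2982  0.0961]
12
256 [ 0.4464 -0.3176  0.0005] [ 0.4603 -0.3245 -0.0002]
258 [ 0.4617 -0.2895  0.0649] [ 0.4717 -0.2933  0.0665]
260 [ 0.462  -0.2891  0.0683] [ 0.4715 -0.2934  0.0684]
262 [ 0.4622 -0.2888  0.071 ] [ 0.4715 -0.2933  0.0709]
266 [ 0.4619 -0.2895  0.074 ] [ 0.4714 -0.2931  0.0752]
270 [ 0.4623 -0.289   0.0791] [ 0.471  -0.2938  0.0779]
280 [ 0.4625 -0.2893  0.088 ] [ 0.4711 -0.2926  0.089 ]
290 [ 0.4625 -0.2895  0.0959] [ 0.4706 -0.2931  0.0962]
300 [ 0.4626 -0.2898  0.103 ] [ 0.4704 -0.293   0.1035]
310 [ 0.4629 -0.2896  0.1101] [ 0.4701 -0.293   0.11  ]
320 [ 0.4605 -0.2946  0.1092] [ 0.4676 -0.2986  0.1084]
3
256 [ 0.5843  0.2641 -0.0002] [0.5674 0.3791 0.0001]
258 [0.5225 0.2811 0.1165] [0.5125 0.3447 0.1178]
260 [0.5219 0.2817 0.1196] [0.5121 0.3441 0.1208]
262 [0.522  0.282  0.1215] [0.5127 0.344  0.1221]
266 [0.5215 0.2829 0.1265] [0.512  0.3427 0.1278]
270 [0.5213 0.2837 0.1306] [0.5133 0.3427 0.1296]
280 [0.5206 0.2855 0.1405] [0.5133 0.3408 0.1392]
290 [0.5244 0.2862 0.1428] [0.516  0.3406 0.1436]
300 [0.5292 0.2867 0.1438] [0.5213 0.3417 0.1436]
310 [0.534  0.2872 0.1447] [0.5257 0.3424 0.1451]
320 [0.5379 0.2879 0.1469] [0.5306 0.3433 0.1459]
```

>>> {"method": "play_rows", "body": {"increments": "0.5 0 0 1 0; 0.5 0 0 1 0; 0.5 0 0 1 0; 0.5 0 0 1 0; 0.5 0 0 -1.5 0; 0.5 0 0 -3 0; 0.5 0 0 -3 0; 0.5 0 0 -3 0"}}

```text
clock: 20.57
ee_pos: [0.4627, -0.298, 0.0061]
tool_rot: [-0.001, 0.843, 0.538, -0.0]
contact_force: [-0.1, -0.9, 0.7]
gripper_width: 0.044
```

```bash
python3 s.py
python3 - <<'E'
from h import *
for n in ("wrist",):
    c=optics.camera_params(n);p,d=optics.capture(n);np.savez(n+"13.npz",p=p,d=d,**c);cv2.imwrite(f"pics/{n}13.png",p)
E
python3 dr.py wrist13.npz
```

```text
20.5667 [ 0.4627 -0.298   0.0061] F [-0.1012 -0.932   0.7347] T [-0.0902  0.0226 -0.0468] w 0.04404536703361558 q [-0.785   0.6135  1.6333  0.      0.8963 -0.35  ]
dir deg 65.41955 thick end [ 452.5515 -321.7194] n 6334 lat pct [-32.5173  -0.0257  34.1813]
0 235 0.04809977299344981 | 12 273 0.04803417551084656 | 24 291 0.04797426182863029 | 36 1272 0.12455296437641306 | 48 1076 0.11265886562087163 | 60 394 0.04801843231057014 | 72 433 0.047755106963048924 | 84 446 0.046120027685341514 | 96 468 0.04438652248901187 | 108 1422 0.17934549659839732 | 120 508 0.04062658120837935 | 132 512 0.03878897033530193 | 144 384 0.03724560065771308 | 
grip [ 468.3583 -287.163 ] tip [ 527.4262 -158.0313]
rest ((486.50091552734375, -244.37718200683594), (138.3226318359375, 69.86835479736328), 65.8931884765625)
```

View pics/wrist13.png

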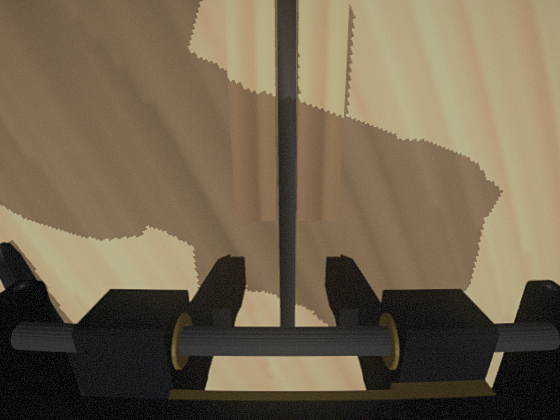

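>>> {"method": "play_rows", "body": {"increments": "0.5 0 0 -0.6 0; 0.5 0 0 -0.6 0; 0 0 0 -0.6 0; 0 0 0 -0.6 0; 0 0 0 -0.6 0; 0 0 0 -0.6 0; 0 0 0 -0.6 0; 0 0 0 -0.6 0", "squeeze": 55}}

```text
clock: 21.28
ee_pos: [0.463, -0.2983, 0.0004]
tool_rot: [0.0, 0.843, 0.538, 0.0]
contact_force: [-0.9, 0.4, -0.2]
gripper_width: 0.0077
```

>>> {"method": "play_rows", "body": {"increments": "0 0 0 0 0; 0 0 0 0 0"}}

```text
clock: 21.45
ee_pos: [0.463, -0.2983, 0.0004]
tool_rot: [0.0, 0.843, 0.538, 0.0]
contact_force: [-0.4, -0.5, 0.4]
gripper_width: 0.0076
```

```bash
python3 s.py
```

```text
21.45 [ 0.463  -0.2983  0.0004] F [-0.3891 -0.4567  0.4255] T [-0.0552  0.1322  0.0213] w 0.00760695094834274 q [-0.785   0.6225  1.6359 -0.      0.883  -0.35  ]
```

>>> {"method": "play_rows", "body": {"increments": "0 0 0 1 0; 0 0 0 2.5 0; 0 0 0 4 0; 0 0 0 5 0; 0 0.5 1 5 0.1; 0 1 3 5 0.2; 0 1.5 5 5 0.3; 0 2 7 5 0.4"}}

```text
clock: 22.12
ee_pos: [0.483, -0.2274, 0.0507]
tool_rot: [-0.0, 0.718, 0.696, -0.0]
contact_force: [0.5, -0.6, -0.9]
gripper_width: 0.0077
```

>>> {"method": "play_rows", "body": {"increments": "0 0.5 2 0 0.04; 0 1 4 0 0.04; 0 1.5 6 0 0.04; 0 2 8 0 0.04; 0 2.5 9 0 0.04; 0 3 9 0 0.04; 0 3 9 0 0.04; 0 3 9 0 0.04"}}

```text
clock: 22.78
ee_pos: [0.5132, -0.1392, 0.0504]
tool_rot: [0.0, 0.705, 0.709, -0.0]
contact_force: [-0.2, 0.2, -2.0]
gripper_width: 0.0073
```

```bash
python3 s.py
python3 - <<'E'
from h import *
for n in ("wrist","side","scene"):
    c=optics.camera_params(n);p,d=optics.capture(n);np.savez(n+"14.npz",p=p,d=d,**c);
    q=proj(c,[[.511,.0,.08]])[0].astype(int)
    cv2.imwrite(f"pics/{n}14.png",p if n=="wrist" else cv2.resize(p[q[1]-60:q[1]+60,q[0]-80:q[0]+80],None,fx=5,fy=5,interpolation=cv2.INTER_CUBIC))
print(sense()['tool_rot'])
E
```

```text
22.7833 [ 0.5132 -0.1392  0.0504] F [-0.1593  0.2234 -2.0108] T [-0.097   0.0744 -0.0051] w 0.007280403709419095 q [-0.4852  0.5108  1.6672 -0.0003  0.9633 -0.4896]
[-6.22414414e-05  7.05729232e-01  7.08481645e-01 -7.82833298e-05]
```

View pics/wrist14.png

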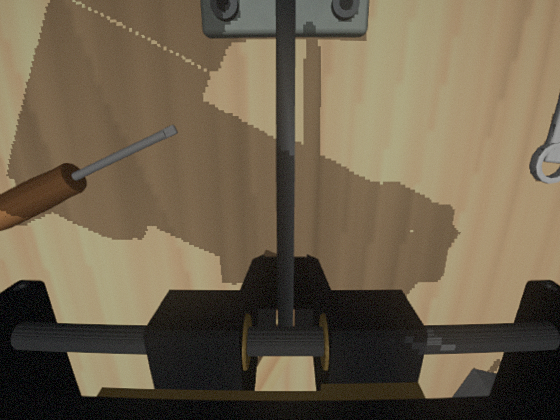

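View pics/side14.png

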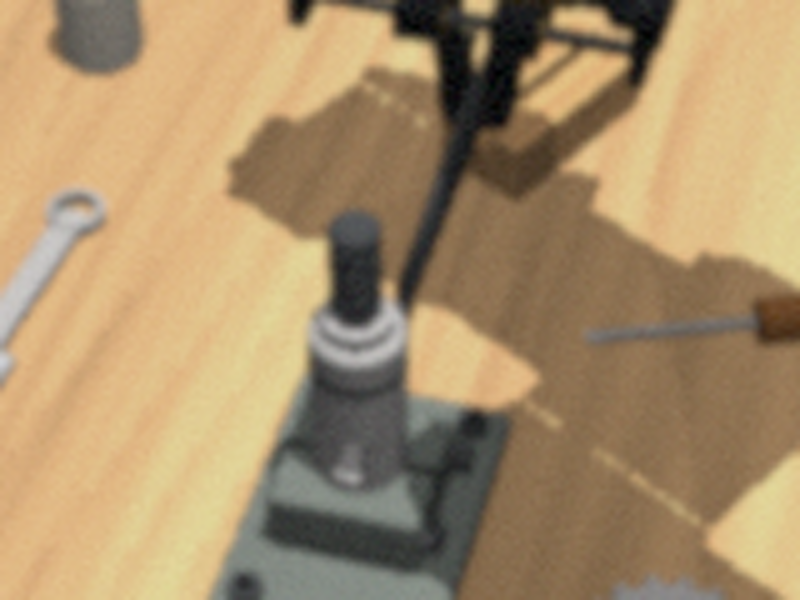

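View pics/scene14.png

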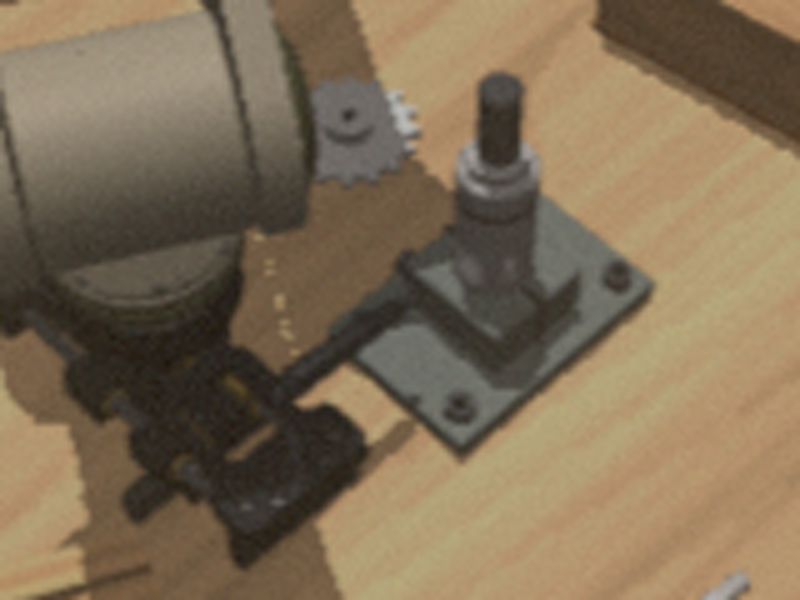

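```bash
cat > dp.py <<'E'
from h import *
import sys
np.set_printoptions(precision=4,suppress=True)
for f in sys.argv[1:]:
    N=np.load(f);c=dict(N);W=cloud(c,N['d']).reshape(-1,3);x,y,z=W.T
    e=sense()['ee_pos'];print(f)
    for a in np.arange(-.036,.150,.012):
        k=(y-e[1]>=a)&(y-e[1]<a+.012)&(abs(x-e[0])<.02)&(z>e[2]+.002)&(z<e[2]+.056)
        if k.sum()>3 and not(.0<a+.006<.02): print(round((a+.006)*1000),k.sum(),'x',np.median(x[k]),'z',np.round(np.percentile(z[k],[10,50,90]),4))
E
python3 dp.py wrist14.npz scene14.npz side14.npz
```

```text
wrist14.npz
-18 203 x 0.5124216639187479 z [0.0974 0.0981 0.0987]
-6 365 x 0.5123821057881077 z [0.0974 0.0981 0.0988]
30 444 x 0.5117508168442355 z [0.0972 0.0979 0.0987]
42 466 x 0.5120864793176462 z [0.0972 0.0979 0.0987]
54 505 x 0.512019644942563 z [0.0965 0.0975 0.0985]
66 560 x 0.5119641805633923 z [0.0946 0.0957 0.0967]
78 579 x 0.5119122087076678 z [0.0929 0.0939 0.095 ]
90 572 x 0.511866921147943 z [0.091  0.092  0.0931]
102 595 x 0.5117992028937335 z [0.0891 0.0902 0.0913]
114 607 x 0.5117376673246773 z [0.0873 0.0883 0.0895]
126 284 x 0.5117008445735485 z [0.086  0.0869 0.0879]
scene14.npz
-30 38 x 0.5165320637063657 z [0.0809 0.0938 0.0987]
-18 28 x 0.5172878279157085 z [0.0804 0.09   0.0987]
-6 7 x 0.5295204528575511 z [0.0817 0.0916 0.0975]
30 8 x 0.5154767959969522 z [0.0773 0.0821 0.0845]
42 4 x 0.515045184735347 z [0.0769 0.0811 0.0823]
54 9 x 0.515139779003333 z [0.0931 0.0961 0.0977]
66 28 x 0.5150457184748614 z [0.0811 0.0937 0.0972]
78 28 x 0.5144608815755078 z [0.0793 0.0913 0.0946]
90 29 x 0.5142814178947624 z [0.0794 0.0908 0.0946]
102 23 x 0.5141344097130253 z [0.0817 0.0891 0.0915]
114 21 x 0.5139361833680217 z [0.079  0.0873 0.0896]
126 19 x 0.5138501764812226 z [0.0769 0.0853 0.0886]
138 14 x 0.5128178526404263 z [0.0786 0.0831 0.0866]
side14.npz
-6 14 x 0.5148393049255833 z [0.0947 0.0981 0.102 ]
30 18 x 0.5106536177288123 z [0.081  0.0955 0.0976]
42 21 x 0.5098902041773641 z [0.0796 0.0962 0.0981]
54 21 x 0.5101807049026723 z [0.0835 0.0953 0.0977]
66 20 x 0.5101451412097857 z [0.0824 0.0946 0.0973]
78 21 x 0.5111542446366035 z [0.0806 0.0933 0.0952]
90 22 x 0.5111626684322579 z [0.085  0.0908 0.094 ]
102 19 x 0.5115651283471089 z [0.0825 0.0896 0.091 ]
114 23 x 0.5106775759384665 z [0.0786 0.0872 0.0896]
126 18 x 0.5126270860569353 z [0.0818 0.086  0.0879]
138 19 x 0.5109915322302381 z [0.0788 0.0834 0.0871]
```

>>> {"method": "play_rows", "body": {"increments": "0 0 0 -0.8 0; 0 -0.05 0 -1.6 0; 0 -0.05 1.5 -1.6 0; 0 -0.05 3 -1.6 0; 0 -0.05 3 -1.6 0; 0 -0.05 3 -1.6 0"}}

```text
clock: 23.43
ee_pos: [0.5122, -0.108, 0.0337]
tool_rot: [-0.0, 0.705, 0.709, -0.0]
contact_force: [0.8, -0.4, -2.0]
gripper_width: 0.0074
```

```bash
python3 s.py
python3 - <<'E'
from h import *
for n in ("wrist","side","scene"):
    c=optics.camera_params(n);p,d=optics.capture(n);np.savez(n+"15.npz",p=p,d=d,**c);
    q=proj(c,[[.511,.04,.08]])[0].astype(int)
    cv2.imwrite(f"pics/{n}15.png",p if n=="wrist" else cv2.resize(p[q[1]-40:q[1]+40,q[0]-50:q[0]+50],None,fx=7,fy=7,interpolation=cv2.INTER_CUBIC))
E
python3 dp.py wrist15.npz
```

```text
23.4333 [ 0.5122 -0.108   0.0337] F [ 0.7933 -0.4142 -1.9833] T [-0.1335  0.0872 -0.0408] w 0.007354281655720521 q [-0.4318  0.5225  1.7028 -0.0002  0.9171 -0.4377]
wrist15.npz
-18 183 x 0.5115575444111943 z [0.0808 0.0814 0.0821]
-6 353 x 0.5114935839788777 z [0.0808 0.0814 0.0822]
30 439 x 0.5112130832549688 z [0.0805 0.0812 0.0821]
42 468 x 0.5107580218113463 z [0.0805 0.0813 0.082 ]
54 501 x 0.5110550037219637 z [0.0799 0.0809 0.0818]
66 550 x 0.5109752008322662 z [0.0782 0.0793 0.0802]
78 575 x 0.5109201546772095 z [0.0763 0.0774 0.0785]
90 587 x 0.5108457414415086 z [0.0745 0.0756 0.0767]
102 588 x 0.5107640848502428 z [0.0727 0.0737 0.0748]
114 604 x 0.5106908318243975 z [0.0708 0.0719 0.0729]
126 334 x 0.5106371087882134 z [0.0695 0.0705 0.0713]
```

View pics/wrist15.png

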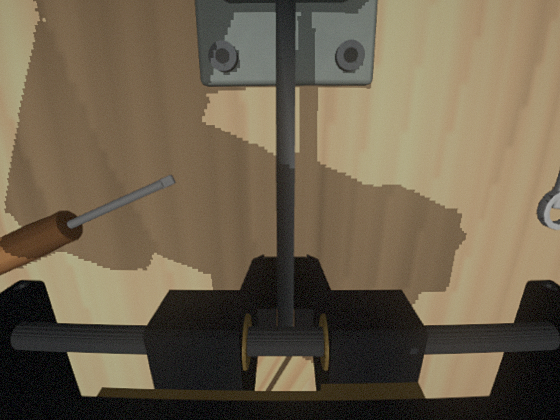

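View pics/scene15.png

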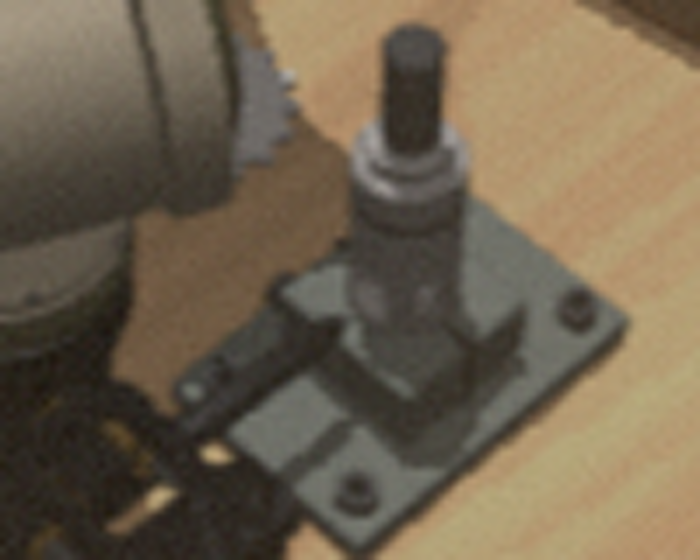

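View pics/side15.png

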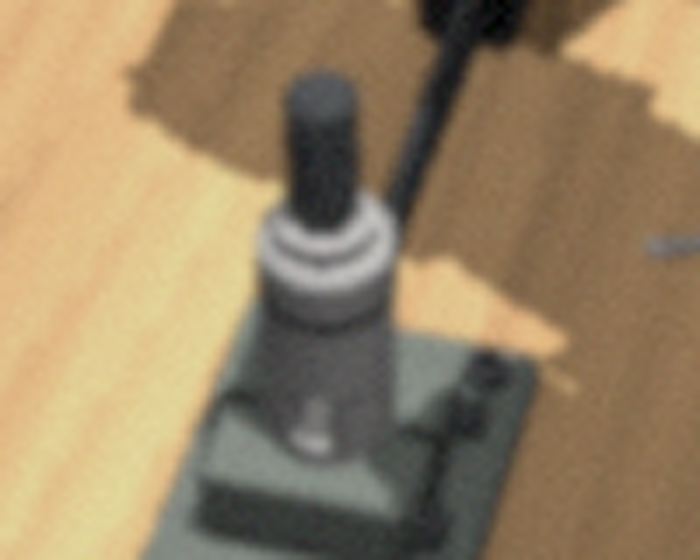

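>>> {"method": "play_rows", "body": {"increments": "0 0 0 0.1 0; 0 0 0.5 0.1 0; 0 0 1 0.1 0; 0 0 1.5 0.1 0; 0 0 1.5 0.1 0"}}

```text
clock: 24.0
ee_pos: [0.5124, -0.0922, 0.0353]
tool_rot: [-0.0, 0.705, 0.709, -0.0]
contact_force: [0.1, 0.0, -2.4]
gripper_width: 0.0074
```

```bash
python3 s.py
```

```text
24.0 [ 0.5124 -0.0922  0.0353] F [ 0.0879  0.0316 -2.3682] T [-0.091   0.069  -0.0312] w 0.007409745485241447 q [-0.4034  0.5146  1.7111  0.0002  0.9162 -0.4094]
```

>>> {"method": "play_rows", "body": {"increments": "0 0 0.6 0 0; 0 0 1.2 0 0; 0 0 1.8 0 0; 0 0 2.4 -0.05 0; 0 0 3 -0.1 0; 0 0 3 -0.1 0; 0 0 3 -0.15 0"}}

```text
clock: 24.58
ee_pos: [0.5125, -0.0629, 0.0339]
tool_rot: [0.0, 0.705, 0.709, -0.0]
contact_force: [-0.4, -0.6, -2.1]
gripper_width: 0.0075
```

```bash
python3 s.py;python3 - <<'E'
from h import *
for n in ("side","scene","wrist"):
    c=optics.camera_params(n);p,d=optics.capture(n);np.savez(n+"16.npz",p=p,d=d,**c);
    q=proj(c,[[.511,.04,.08]])[0].astype(int)
    cv2.imwrite(f"pics/{n}16.png",p if n=="wrist" else cv2.resize(p[q[1]-40:q[1]+40,q[0]-50:q[0]+50],None,fx=7,fy=7,interpolation=cv2.INTER_CUBIC))
E
python3 dp.py wrist16.npz
```

```text
24.5833 [ 0.5125 -0.0629  0.0339] F [-0.3706 -0.6015 -2.0636] T [-0.1364  0.0785  0.0546] w 0.007479135044800669 q [-0.3492  0.5094  1.7252 -0.0001  0.9069 -0.3549]
wrist16.npz
-18 201 x 0.5118007463230867 z [0.0808 0.0814 0.082 ]
-6 356 x 0.5117390149009542 z [0.0808 0.0815 0.0824]
30 439 x 0.5115063786969437 z [0.0806 0.0814 0.0821]
42 468 x 0.511435742795992 z [0.0806 0.0814 0.0821]
54 500 x 0.5113727954755432 z [0.08   0.0809 0.0818]
66 561 x 0.5113128966145086 z [0.0781 0.0792 0.0803]
78 573 x 0.5112624891126447 z [0.0763 0.0774 0.0785]
90 769 x 0.511187802534096 z [0.0464 0.0751 0.0765]
102 2468 x 0.5119175260695528 z [0.0491 0.0504 0.0743]
114 1766 x 0.5168777704407465 z [0.0497 0.0587 0.0849]
126 38 x 0.5317386203085637 z [0.0494 0.0502 0.0508]
```

View pics/side16.png

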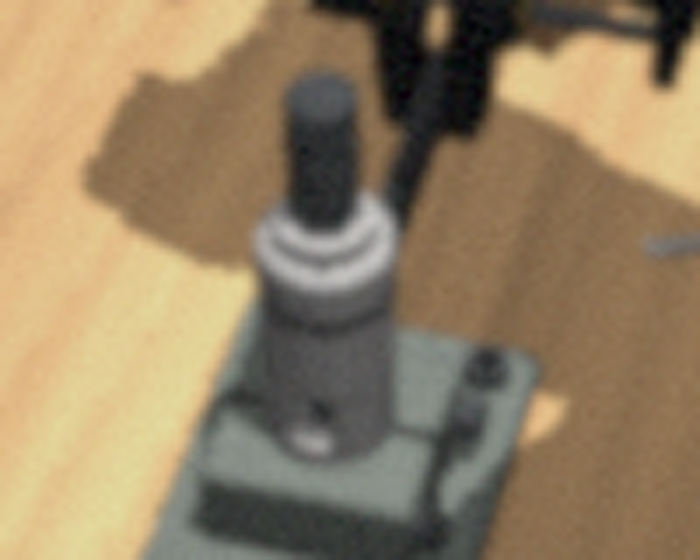

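View pics/wrist16.png

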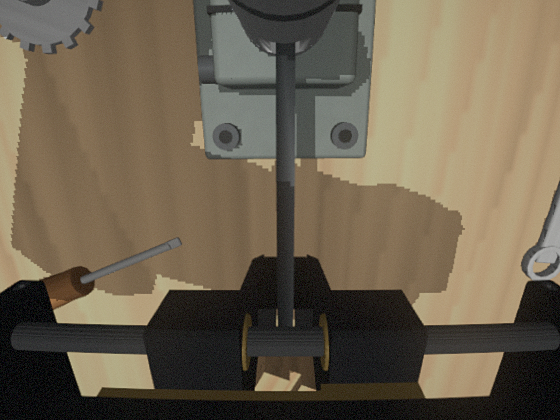

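>>> {"method": "play_rows", "body": {"increments": "0 0 0.2 -0.05 0; 0 0 0.4 -0.1 0; 0 0 0.6 -0.12 0; 0 0 0.8 -0.12 0; 0 0 0.8 -0.12 0"}}

```text
clock: 25.15
ee_pos: [0.5125, -0.0548, 0.0327]
tool_rot: [-0.0, 0.705, 0.709, 0.0]
contact_force: [-0.3, -0.7, -0.5]
gripper_width: 0.0072
```

```bash
python3 s.py
```

```text
25.15 [ 0.5125 -0.0548  0.0327] F [-0.315  -0.6772 -0.4856] T [-0.1147  0.0658 -0.028 ] w 0.0072432310130302185 q [-0.3342  0.5097  1.7288  0.0001  0.9032 -0.3396]
```

>>> {"method": "play_rows", "body": {"increments": "0 0 0.2 0 0; 0 0 0.4 0 0; 0 0 0.6 0 0; 0 0 0.8 0 0; 0 0 1 0 0; 0 0 1 0 0"}}

```text
clock: 25.65
ee_pos: [0.5127, -0.0457, 0.0327]
tool_rot: [0.001, 0.705, 0.709, -0.0]
contact_force: [0.4, -4.7, -3.4]
gripper_width: 0.0074
```

```bash
python3 s.py
```

```text
25.65 [ 0.5127 -0.0457  0.0327] F [ 0.4347 -4.689  -3.3614] T [-0.7943  0.0546  0.0706] w 0.007433105855143793 q [-0.3162  0.5081  1.7315 -0.0013  0.9013 -0.3206]
```

>>> {"method": "play_rows", "body": {"increments": "0 0 0.2 0 0; 0 0 0.4 0 0; 0 0 0.6 0 0; 0 0 0.8 0 0; 0 0 1 0 0; 0 0 1.2 0 0; 0 0 1.2 0 0"}}

```text
clock: 26.23
ee_pos: [0.5128, -0.0341, 0.0328]
tool_rot: [0.001, 0.705, 0.709, -0.0]
contact_force: [0.7, -6.5, -3.0]
gripper_width: 0.0072
```

```bash
python3 s.py
```

```text
26.2333 [ 0.5128 -0.0341  0.0328] F [ 0.7158 -6.5399 -2.9935] T [-1.0921 -0.0059 -0.0455] w 0.007249547363699204 q [-0.2938  0.5065  1.734  -0.0019  0.8998 -0.2977]
```

>>> {"method": "play_rows", "body": {"increments": "0 0 0.2 0 0; 0 0 0.4 0 0; 0 0 0.6 0 0; 0 0 0.8 0 0; 0 0 1 0 0; 0 0 1.2 0 0; 0 0 1.2 0 0"}}

```text
clock: 26.82
ee_pos: [0.5127, -0.0219, 0.0327]
tool_rot: [0.001, 0.705, 0.709, -0.0]
contact_force: [0.0, -4.6, -2.4]
gripper_width: 0.0074
```

```bash
python3 s.py
python3 - <<'E'
from h import *
for n in ("scene","side"):
    c=optics.camera_params(n);p,d=optics.capture(n);W=cloud(c,d)
    r=np.hypot(W[...,0]-.5113,W[...,1]-.066)
    A=W[(r>.0165)&(r<.0215)&(W[...,2]>.128)&(W[...,2]<.138)][:,2]; C=W[(r<.011)&(W[...,2]>.186)&(W[...,2]<.206)]
    print(n,len(A),np.median(A),len(C),np.median(C,0),np.percentile(C[:,2],80))
    q=proj(c,[[.511,.04,.08]])[0].astype(int)
    cv2.imwrite(f"pics/{n}17.png",cv2.resize(p[q[1]-40:q[1]+40,q[0]-50:q[0]+50],None,fx=7,fy=7,interpolation=cv2.INTER_CUBIC))
E
```

```text
26.8167 [ 0.5127 -0.0219  0.0327] F [ 0.0414 -4.6153 -2.3654] T [-0.9326 -0.0631 -0.0392] w 0.007406680538083309 q [-0.2706  0.5055  1.7361 -0.0015  0.8992 -0.2747]
scene 51 0.1335441790309167 32 [0.51452466 0.06268296 0.19618597] 0.19761902794287278
side 77 0.13344855055137053 91 [0.51047353 0.06936415 0.19472786] 0.19600664321644845
```

View pics/side17.png

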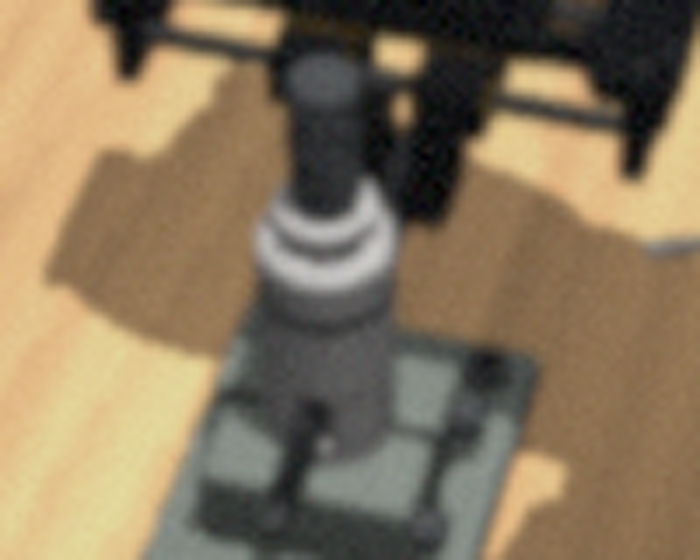

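>>> {"method": "play_rows", "body": {"increments": "0 0 0.2 0 0; 0 0 0.4 0 0; 0 0 0.6 0 0; 0 0 0.8 0 0; 0 0 1 0 0; 0 0 1.2 0 0; 0 0 1.3 0 0; 0 0 1.3 0 0"}}

```text
clock: 27.58
ee_pos: [0.5124, -0.0077, 0.0326]
tool_rot: [-0.0, 0.705, 0.709, 0.0]
contact_force: [0.2, -0.1, -2.5]
gripper_width: 0.0076
```

```bash
cat > fin.py <<'E'
from h import *
import sys
np.set_printoptions(precision=4,suppress=True)
k=sys.argv[1]
for n in ("scene","side","wrist"):
    c=optics.camera_params(n);p,d=optics.capture(n);W=cloud(c,d)
    np.savez(n+k+".npz",p=p,d=d,**c)
    r=np.hypot(W[...,0]-.5113,W[...,1]-.066)
    A=W[(r>.0165)&(r<.0215)&(W[...,2]>.128)&(W[...,2]<.138)][:,2]; C=W[(r<.011)&(W[...,2]>.186)&(W[...,2]<.206)]
    if len(C):print(n,len(A),np.median(A),len(C),np.median(C,0),np.percentile(C[:,2],80))
    T=W[(abs(W[...,0]-.511)<.012)&(W[...,1]>.10)&(W[...,1]<.16)&(W[...,2]>.055)&(W[...,2]<.085)]
    if len(T):print('protruding max y',np.sort(T[:,1])[-4:],np.median(T,0))
    q=proj(c,[[.511,.04,.08]])[0].astype(int)
    cv2.imwrite(f"pics/{n}{k}.png",p if n=="wrist" else cv2.resize(p[q[1]-40:q[1]+40,q[0]-50:q[0]+50],None,fx=7,fy=7,interpolation=cv2.INTER_CUBIC))
E
python3 s.py; python3 fin.py 18
```

```text
27.5833 [ 0.5124 -0.0077  0.0326] F [ 0.18   -0.0751 -2.4807] T [-0.198   0.0382 -0.052 ] w 0.007556869118492464 q [-0.2442  0.5047  1.7377  0.0005  0.8995 -0.2498]
scene 45 0.13378748749916614 45 [0.5118 0.0637 0.1989] 0.20031541569939781
protruding max y [0.1286 0.1321 0.1322 0.1337] [0.5132 0.1146 0.067 ]
side 78 0.13321837566154773 101 [0.51   0.0699 0.1974] 0.19884647303231157
protruding max y [0.1367 0.1369 0.1383 0.1387] [0.5109 0.1187 0.0677]
wrist 3535 0.13359158616960293 12853 [0.511  0.0755 0.2059] 0.2058646454713862
protruding max y [0.1177 0.1177 0.1178 0.1178] [0.5109 0.1089 0.0701]
```

View pics/side18.png

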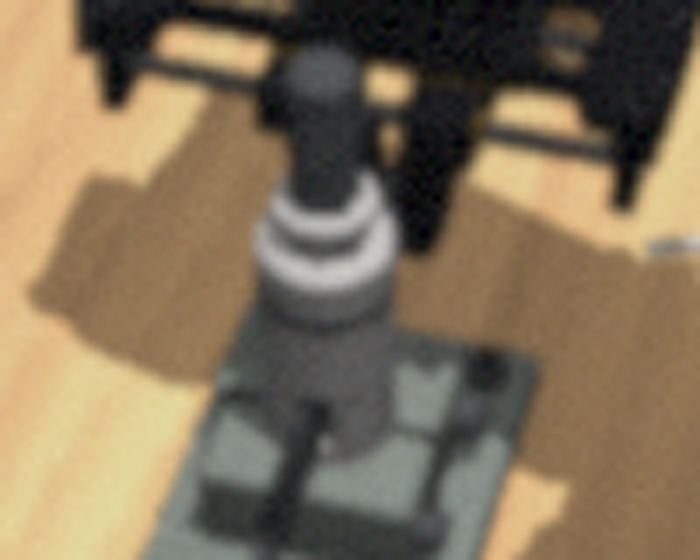

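View pics/wrist18.png

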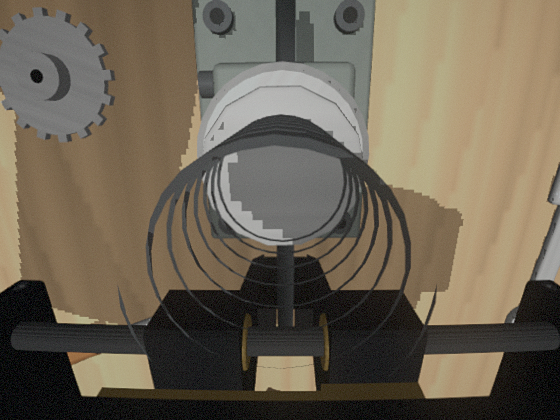

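>>> {"method": "play_rows", "body": {"increments": "0.15 0 0 0 0; 0.3 0 0 0 0; 0.3 0 0 0 0; 0.3 0 0 0 0; 0.3 0 0 0 0; 0.3 0 0 0 0", "squeeze": 20}}

```text
clock: 28.23
ee_pos: [0.5125, -0.0082, 0.0327]
tool_rot: [0.0, 0.705, 0.709, 0.0]
contact_force: [0.1, 0.6, -0.2]
gripper_width: 0.0269
```

```bash
python3 s.py; python3 fin.py 19
```

```text
28.2333 [ 0.5125 -0.0082  0.0327] F [ 0.1331  0.5788 -0.2326] T [-0.0988  0.1034  0.0464] w 0.026948257531641023 q [-0.2449  0.5046  1.7374  0.0001  0.8994 -0.2499]
scene 50 0.13381755174448673 43 [0.513  0.0632 0.1988] 0.20031602261502232
protruding max y [0.1291 0.1302 0.1318 0.1323] [0.5133 0.1147 0.0685]
side 75 0.13324869793039715 99 [0.51   0.0693 0.1978] 0.19909053984612815
protruding max y [0.1374 0.1379 0.1382 0.1386] [0.511  0.1183 0.0673]
wrist 3506 0.13357972405612883 12821 [0.5111 0.0752 0.2059] 0.20590205784923635
protruding max y [0.1172 0.1173 0.1173 0.1174] [0.511  0.1089 0.0703]
```

View pics/side19.png

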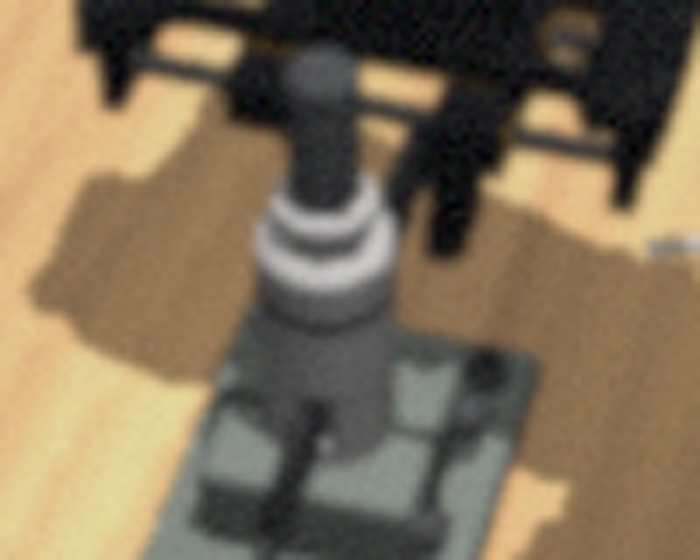

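View pics/wrist19.png

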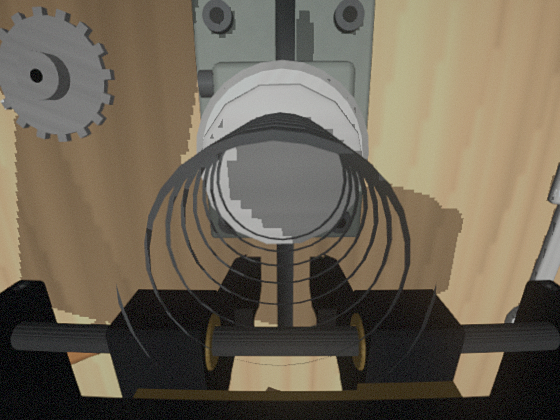

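Released; drift stays level and the gauge stays up. Retreat upward and back.

>>> {"method": "play_rows", "body": {"increments": "0.4 0 0 1 0; 0.4 0 0 3 0; 0.4 0 0 6 0; 0.4 0 -2 9 0; 0.4 0 -5 12 0; 0.4 0 -9 15 0; 0.4 0 -12 15 0; 0.4 0 -12 15 0"}}

```text
clock: 29.05
ee_pos: [0.5131, -0.1336, 0.1856]
tool_rot: [0.003, 0.707, 0.707, 0.0]
contact_force: [-0.5, -0.5, -0.4]
gripper_width: 0.0354
```

```bash
python3 s.py; python3 fin.py 20; python3 dp.py wrist20.npz | head -2
python3 - <<'E'
from h import *
np.set_printoptions(precision=4,suppress=True)
for n in("wrist","scene"):
    N=np.load(n+"20.npz");W=cloud(dict(N),N['d']).reshape(-1,3)
    for a in np.arange(-.05,.15,.012):
        k=(W[:,1]>=a)&(W[:,1]<a+.012)&(abs(W[:,0]-.5115)<.005)&(W[:,2]>.055)&(W[:,2]<.09)
        if k.sum()>3:print(n,round(a*1000+6),k.sum(),np.median(W[k],0))
E
```

```text
29.05 [ 0.5131 -0.1336  0.1856] F [-0.5156 -0.541  -0.4036] T [-0.0375  0.0812  0.0192] w 0.03543746401240494 q [-0.4752  0.3424  1.5269 -0.0014  1.2667 -0.4755]
scene 56 0.13316419428359555 47 [0.5133 0.0633 0.1989] 0.20025996645544863
protruding max y [0.1297 0.1309 0.1325 0.1341] [0.5129 0.1145 0.0681]
side 74 0.13293677537399845 98 [0.5103 0.0696 0.1974] 0.19881148642853527
protruding max y [0.1366 0.1367 0.1369 0.1378] [0.5111 0.119  0.0678]
wrist20.npz
-6 395 x 0.4941989742068696 z [0.2154 0.2302 0.2365]
wrist -44 80 [ 0.5113 -0.0417  0.0793]
wrist -32 131 [ 0.5113 -0.0319  0.0798]
wrist -20 120 [ 0.5117 -0.0197  0.08  ]
wrist -8 119 [ 0.5112 -0.008   0.0801]
wrist 4 131 [0.5112 0.0042 0.08  ]
wrist 16 144 [0.5111 0.016  0.08  ]
wrist 28 153 [0.5111 0.028  0.08  ]
wrist 40 76 [0.5114 0.0367 0.0798]
scene -44 27 [ 0.5124 -0.0426  0.0756]
scene -32 30 [ 0.5147 -0.0326  0.0778]
scene -20 34 [ 0.5142 -0.0188  0.0769]
scene -8 27 [ 0.5143 -0.0076  0.0771]
scene 4 31 [0.5144 0.0038 0.0772]
scene 16 28 [0.5141 0.0166 0.0778]
scene 28 25 [0.5142 0.0272 0.0776]
scene 40 33 [0.5138 0.0393 0.0783]
scene 100 18 [0.5128 0.0997 0.0703]
scene 112 16 [0.5133 0.1121 0.0686]
scene 124 15 [0.5125 0.123  0.0671]
```

View pics/side20.png

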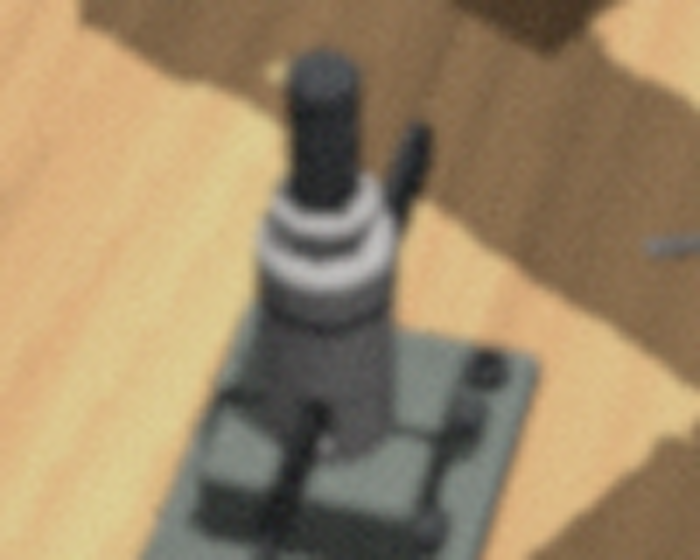

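View pics/scene20.png

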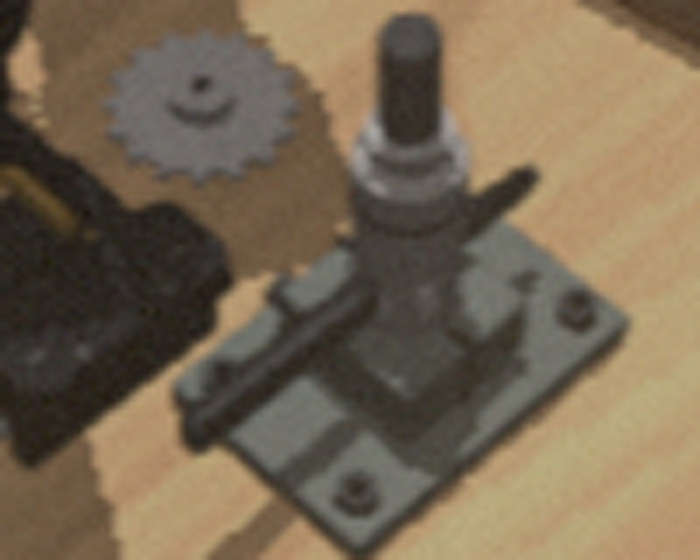

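View pics/wrist20.png

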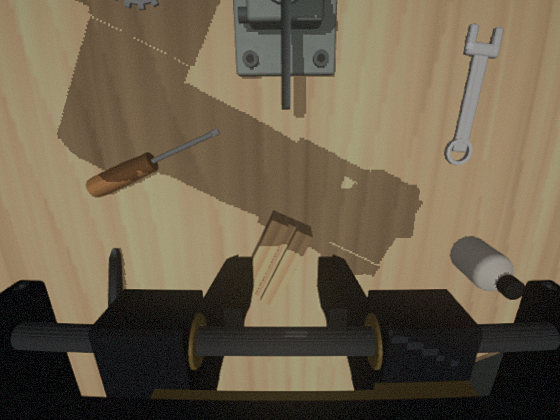

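>>> {"method": "play_rows", "body": {"increments": "0.4 0 0 0 0; 0.4 0 0 0 0; 0.4 0 0 0 0; 0.4 0 0 0 0"}}

```text
clock: 29.53
ee_pos: [0.5125, -0.1275, 0.1825]
tool_rot: [-0.0, 0.705, 0.709, -0.0]
contact_force: [0.1, -0.7, -0.2]
gripper_width: 0.0354
```

Run:
```python
from h import *
print(order.hand_in()); print(sense()['clock'])
```

```text
the job is handed in; nothing more can be done
None
the job is handed in; nothing more can be done
```

The job is handed in, at about 29.5 s on the clock. The gauge was seated home, then lifted loose with the drift, and everything is released.

**Seating:** I twisted the gauge home with a push of at most about 21 N, under the 30 N at which the spindle slips. It then stopped sinking under further turning. The spindle top still measured 133–134 mm.

**Drifting out:** I pushed the drift along the slot floor until its tip was about 69 mm past the axis. The push force peaked at about 7 N and fell to zero, so the grip had let go.

**Last checks:** After release and retreat, the gauge stood about 6 mm above home in both fixed cameras. The drift lay level on the slot floor, with its top edge at 80 mm, so the spindle had not slipped. The gripper was clear of everything.

**What went wrong or disagreed:**
- **Gauge, first close:** The gripper closed short of the gauge because the arm had not reached the commanded position. The gauge shifted about 2 mm in its hole and stayed standing.
- **Drift, first close:** The gripper closed above the drift, because the fingertips showed about 28 mm higher than the stated tool point. I gripped lower and it held.
- **Collar height when home:** The cameras read 8.3–8.6 mm from spindle top to collar top, against 8.0 expected. I took this as measurement noise.

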